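# Tamp the glazed blocks level in their bin

## Task

The six chunky glazed blocks stand proud at uneven heights in their wooden bin. With the wooden tamper, and without touching the blocks any other way, press every block down until it stands fully home on the hidden floor of the bin so that all the tops are level; feel for the bottom and never lean on a block with more than 25 N. Then stand the tamper back upright on its cork coaster and let go, leaving the other things on the table where they are.

Things in the scene. Friction and masses are not known exactly. Their poses are not given: they have to be found in the camera images.
- bin: Wooden block bin fixed to the table, 124 x 137 mm outside, walls 54 mm high, 6 mm thick. Origin: centre of its underside, on the table; x across its two rows, y along its three columns, z up. Six cells, centres at x = -21 or +21 mm, y = -44, 0 or +44 mm, one block in each, between a fixed centre rib (x = 0) and 7 mm partitions (1.5 mm play along y).
- bin_rim (a point): Centre of the bin at wall-top height, 54 mm above the table. Under the blocks lies one flat inner floor of adjustable height: its top is 10 to 24 mm above the table, differs each time, cannot be seen and is not measured. It is faced with firm rubber: once a block stands on it (home), the push rises by about 10 N per mm. All home, the tops are level, 57 to 72 mm above the table.
- bin_front_mid_pad (a point): Centre of the inner face of the green spring pad at the middle cell of the -x row. Each cell has such a pad on its outer side, squeezing the block against the centre rib with about 5 N, so a block stays at any height by friction and needs a push of about 4 to 8 N to slide down, the same at every depth until it is home.
- tamper: Turned dark-wood tamper, 100 mm tall, 80 to 170 g, standing upright on its coaster. Origin: centre of the flat underside of its round foot (40 mm dia., 12 mm thick); z up along the handle. Above a thin neck a collar 38 mm dia. spans z = 42 to 49 mm; above it a straight round handle 24 mm dia. spans z = 50 to 99 mm. Fingertips set down on the collar can push on it.
- coaster: Round cork coaster, 90 mm dia., 5 mm thick, fixed to the table; the tamper stands on it. Origin: centre of its underside, on the table.
- block0: Glazed block (white), 34 x 34 x 48 mm tall, 60 g, loose in the bin's cell at bin x = -21, y = -44 mm (nearer row, right as seen at zero yaw). Origin: centre of its underside; its flat top is 48 mm above it. It starts 6 to 25 mm short of home, each block differently.
- block1: Glazed block (blue), 34 x 34 x 48 mm tall, 60 g, loose in the bin's cell at bin x = -21, y = 0 mm (nearer row, middle as seen at zero yaw). Origin: centre of its underside; its flat top is 48 mm above it. It starts 6 to 25 mm short of home, each block differently.
- block2: Glazed block (yellow), 34 x 34 x 48 mm tall, 60 g, loose in the bin's cell at bin x = -21, y = 44 mm (nearer row, left as seen at zero yaw). Origin: centre of its underside; its flat top is 48 mm above it. It starts 6 to 25 mm short of home, each block differently.
- block3: Glazed block (red), 34 x 34 x 48 mm tall, 60 g, loose in the bin's cell at bin x = 21, y = -44 mm (farther row, right as seen at zero yaw). Origin: centre of its underside; its flat top is 48 mm above it. It starts 6 to 25 mm short of home, each block differently.
- block4: Glazed block (terracotta), 34 x 34 x 48 mm tall, 60 g, loose in the bin's cell at bin x = 21, y = 0 mm (farther row, middle as seen at zero yaw). Origin: centre of its underside; its flat top is 48 mm above it. It starts 6 to 25 mm short of home, each block differently.
- block5: Glazed block (green), 34 x 34 x 48 mm tall, 60 g, loose in the bin's cell at bin x = 21, y = 44 mm (farther row, left as seen at zero yaw). Origin: centre of its underside; its flat top is 48 mm above it. It starts 6 to 25 mm short of home, each block differently.
- frosted_pot: Bystander: frosted pot with a white lid, 50 mm dia., 38 mm high. Origin: centre of its underside.
- small_vial: Bystander: small clear glass bottle, 24 mm dia., 44 mm high. Origin: centre of its underside.
- round_dish: Bystander: low round dish with cream-coloured filling, 51 mm dia., 15 mm high. Origin: centre of its underside.
- white_jar: Bystander: white screw-top jar, 49 mm dia., 50 mm high. Origin: centre of its underside.
- block0_top (a point): Centre of the top face of block0.
- block1_top (a point): Centre of the top face of block1.
- block2_top (a point): Centre of the top face of block2.
- block3_top (a point): Centre of the top face of block3.
- block4_top (a point): Centre of the top face of block4.
- block5_top (a point): Centre of the top face of block5.
Things that resemble listed ones, but are neither listed nor needed, are in the scene too. There is more than one size of the tamper; the job needs the smallest.

How it is judged:
By the outcome, as a careful person would: the job done as asked, in the order asked, and still so for the second after the job is handed in, with the robot touching nothing.
It also fails if it takes over 72 s, if anything falls off the work surface, if the arm or the gripper's body presses on something with over 40 N, if the wrist force passes 120 N, or if a joint passes its speed limit or range.

## Robot

A 6-joint arm with a two-finger parallel gripper is mounted at the origin on a cart in front of the work surface, level with it; the furniture and walls round the work are solid. World frame = base frame: x ahead of the robot, y to its left, z up, the work surface at z = 0. Lengths are in mm, angles in rad, forces in N, time in s.
With the tool pointing down it reaches from about 300 to 875 mm from the base axis. Payload 6.4 kg.
Tool frame: the origin (TCP) lies midway between the tips of the shut fingers; the grasp point (between the pads) lies 19 mm behind it; z points along the fingers, x is the direction in which the jaws open and shut, and the axes are right-handed (so a half turn about z gives the same grasp; the last joint's range is limited). The gripper opens to 88 mm and grips with 3 to 60 N. Pads are 18 mm wide; open, the fingers measure 123 mm over their backs; the gripper's body (75 mm by 187 mm) begins 45 mm behind the grasp point.
Start: joints at [-1.413, 0.181, 1.607, -0, 1.354, -0.206], TCP at [204.618, -537.376, 238.714] pointing down, gripper open.
Joint ranges: [-2.99, 2.99], [-0.89, 2.07], [0.3, 2.58], [-1.14, 4.28], [0, 2.63], [-3.12, 3.12]. Speed limits (rad/s): [2.57, 2.57, 3.01, 3.14, 3.14, 3.14].

## Interface

Orientations are given as a rotation vector (axis times angle).
In Python, from rig import read_state, read_camera, job_done gives the robot as it stands.
- The arm moves only by the shell command python3 -m creep 'ROWS'. ROWS is JSON, a list of rows, each a list of 3 entries, a list of its own where there are three numbers: the turn, a rotation vector about the tool's x, y, z in degrees, then the shift along the tool's x, y, z in m, then the opening, from 0 (shut) to 1 (fully open). A call has 1 to 20 rows; each row shifts and turns the commanded pose from where the row before left it, along the tool's axes as they then stand; what a row does not reach is not made up. A row lasts 1/12 s, in which the tool goes at most 41.7 mm and 7.16 degrees, less where a joint would pass 70% of its speed; a pose out of reach is approached as far as the arm can. A call is refused whole if a number of a shift passes 0.0417 or a number of a turn 7.16, either way. A call with a gripper value outside its range is refused whole. The fingers move at their own pace and stop on an object; the grip force is fixed at half the most. Time passes only in rows, so rows that do not move let the fingers close. It gives the time, the measured TCP pose, the force and the opening at its end, in the units of the state.
- read_state(): the state, without advancing time (a new reading comes with each control period).
- read_camera(name): name is "scene" or "top"; returns a dict with "color" (384x512x3 uint8, blue, green, red), "fx", "fy", "cx", "cy" (pixels), "k1" (the pictures are not rectified: a ray, as slopes to the right and down, at radius r is drawn at 1 + k1 r^2 times it, then the intrinsics apply), "rvec" (rotation vector, rad) and "tvec" (3), from world to camera coordinates, as OpenCV has them. Camera axes: x right, y down, z forward; pixel columns grow to the right and rows downward; lengths in mm; the calibration is good to about 2 mm. A picture is of the moment at which its call begins. There is no depth.
- job_done(): hands the job in, once; it reports no verdict.
The state is a dict: "time_s": time; "joints": joint angles; "joint_velocities": joint speeds; "tau": joint torques, N m; "position": TCP position; "orientation": TCP orientation; "contact_force": force on the tool from outside, world axes, zero at the start; "ft_torque": the same for the moment, N m; "width": opening from 0.0 (shut) to 1.0 (fully open).
Only numpy, scipy, OpenCV 4.12 (cv2) and the standard library are available. Lean on these libraries where they do the work, as an engineer would, in place of code of your own. Each camera call takes 0.05 s, during which the arm holds its last target.

## Working session

There is one attempt and no reset: what is moved stays moved. The work goes in short steps, Python scripts to look and compute and a shell command to move; the robot and the scene stay as the last step left them, time stands still between calls to the robot, and variables do not carry over. Pictures are saved under pics/ and viewed, and the job is handed in when it is done.

```bash
ls; mkdir -p pics
python3 - <<'E'
from rig import read_state, read_camera
import cv2
print(read_state())
for n in("scene","top"):
    c=read_camera(n); cv2.imwrite(f"pics/{n}0.png",c["color"]); print({k:v for k,v in c.items() if k!="color"})
E
```

```text
pics
{'time_s': 0.0, 'joints': array([-1.41328667e+00,  1.81517430e-01,  1.60800773e+00, -3.86986243e-05,
        1.35380393e+00, -2.06316175e-01]), 'joint_velocities': array([-0.00150555, -0.00115506,  0.00183322, -0.00012599,  0.00105254,
        0.00066693]), 'tau': array([-3.55099928e-04, -4.33862972e+01, -3.41846573e+01,  7.01353652e-02,
        3.84194311e-02, -1.44722876e-04]), 'position': array([ 204.52467484, -536.81670582,  237.82355395]), 'orientation': array([-2.58566327e+00,  1.78219266e+00,  1.92328407e-03]), 'contact_force': array([ 0.09685693, -0.34930573, -0.67526137]), 'ft_torque': array([-0.01411082, -0.02722084, -0.012041  ]), 'width': 1.0000779493474177}
{'fx': 407.37057768611925, 'fy': 407.37057768611925, 'cx': 257.5151921409412, 'cy': 189.77325301060512, 'k1': -0.09384972978661447, 'rvec': array([ 0.70736423, -2.58076401,  1.16286427]), 'tvec': array([482.64710612, 275.19609145, 944.48876548])}
{'fx': 453.2895120040648, 'fy': 453.2895120040648, 'cx': 262.5342147280449, 'cy': 191.76153627335557, 'k1': -0.13688665806633982, 'rvec': array([ 2.14732699, -2.15753749,  0.15014738]), 'tvec': array([ -55.31759783,  568.03142742, 1221.11522033])}
```

View pics/scene0.png

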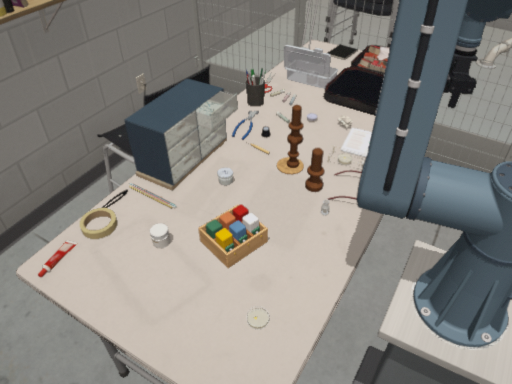

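View pics/top0.png

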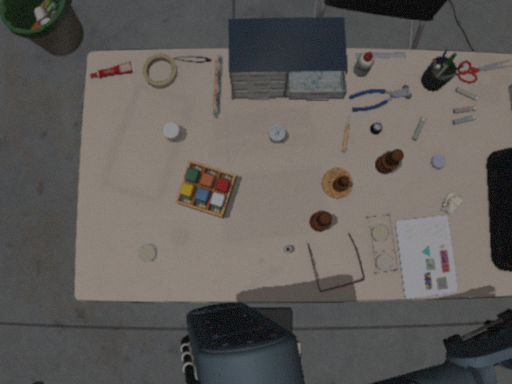

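Run:
```python
import cv2,numpy as np
s=cv2.imread("pics/scene0.png");t=cv2.imread("pics/top0.png")
a=cv2.resize(s[95:215,190:350],None,fx=5,fy=5,interpolation=cv2.INTER_CUBIC)
cv2.imwrite("pics/s_crop.png",a)
b=cv2.resize(t[140:260,165:325],None,fx=5,fy=5,interpolation=cv2.INTER_CUBIC)
cv2.imwrite("pics/t_crop1.png",b)
b=cv2.resize(t[140:240,290:410],None,fx=5,fy=5,interpolation=cv2.INTER_CUBIC)
cv2.imwrite("pics/t_crop2.png",b)
b=cv2.resize(s[195:275,180:290],None,fx=7,fy=7,interpolation=cv2.INTER_CUBIC)
cv2.imwrite("pics/s_crop2.png",b)
```

```text
(no output)
```

View pics/s_crop.png

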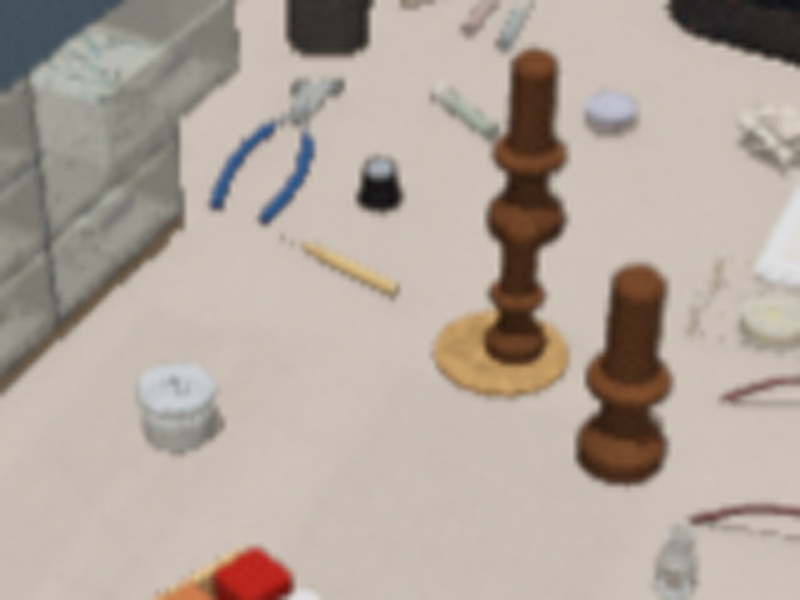

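View pics/t_crop1.png

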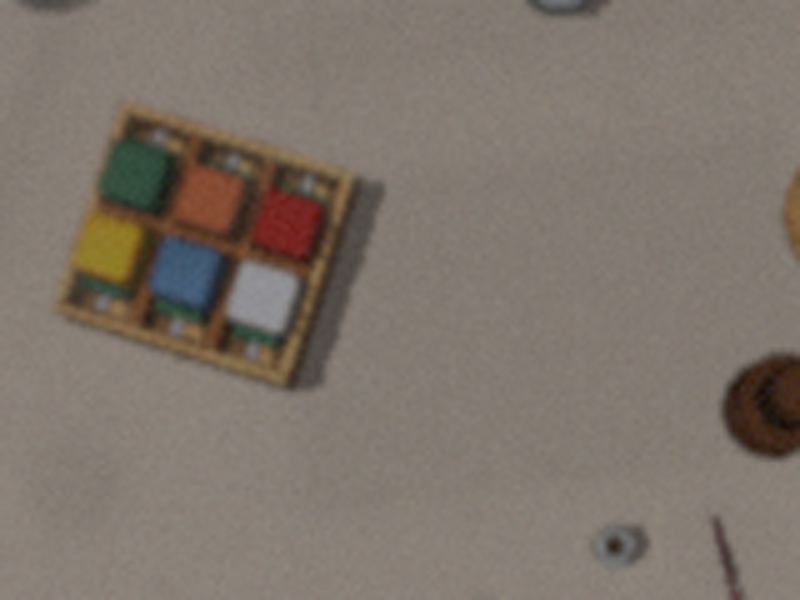

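View pics/t_crop2.png

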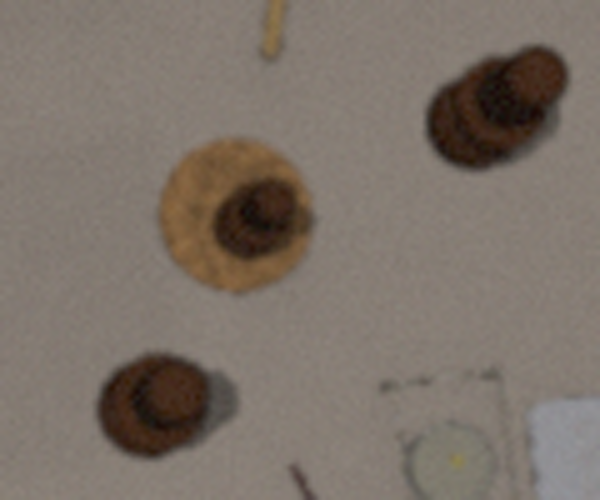

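View pics/s_crop2.png

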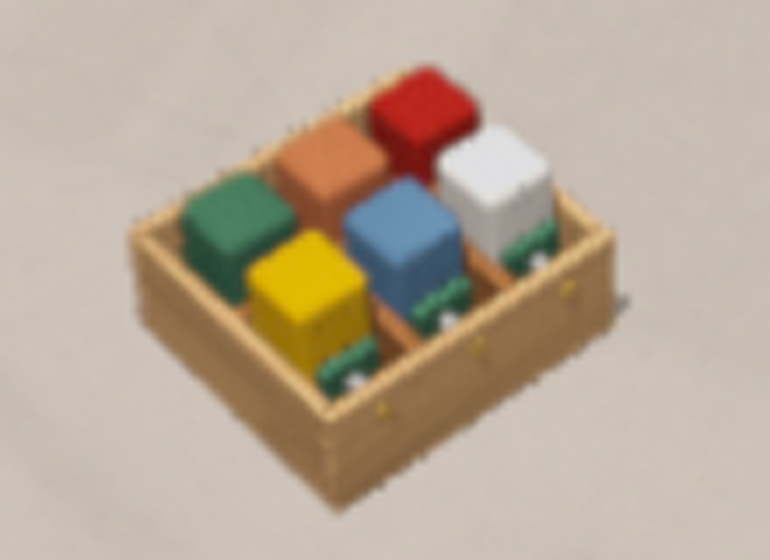

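```bash
cat > h.py <<'E'
import cv2,numpy as np
from rig import read_state, read_camera
def load(n,cal=read_camera): return cal(n)
def K(c): return np.array([[c["fx"],0,c["cx"]],[0,c["fy"],c["cy"]],[0,0,1.]]),np.array([c["k1"],0,0,0.])
def ray(c,px):
    k,d=K(c); p=cv2.undistortPoints(np.array(px,float).reshape(-1,1,2),k,d).reshape(-1,2)
    R=cv2.Rodrigues(c["rvec"])[0]; o=-R.T@c["tvec"]
    v=np.c_[p,np.ones(len(p))]@R
    return o,v
def onz(c,px,z):
    o,v=ray(c,px); return o+v*((z-o[2])/v[:,2])[:,None]
def proj(c,P):
    k,d=K(c); return cv2.projectPoints(np.array(P,float).reshape(-1,1,3),c["rvec"],c["tvec"],k,d)[0].reshape(-1,2)
def tri(c1,p1,c2,p2):
    o1,v1=ray(c1,p1);o2,v2=ray(c2,p2);out=[]
    for a,b in zip(v1,v2):
        A=np.c_[a,-b]; s=np.linalg.lstsq(A,o2-o1,rcond=None)[0]
        q1=o1+s[0]*a;q2=o2+s[1]*b; out.append(np.r_[(q1+q2)/2,np.linalg.norm(q1-q2)])
    return np.array(out)
def cmask(im,lo,hi,box,mx=None):
    h=cv2.cvtColor(im,cv2.COLOR_BGR2HSV); m=cv2.inRange(h,np.array(lo),np.array(hi))
    z=np.zeros_like(m);x0,y0,x1,y1=box;z[y0:y1,x0:x1]=m[y0:y1,x0:x1]
    n,l,s,c=cv2.connectedComponentsWithStats(z)
    if n<2: return None
    i=1+np.argmax(s[1:,4]); return (l==i),s[i],c[i]
E
python3 - <<'E'
from h import *
t=read_camera("top");s=read_camera("scene");np.set_printoptions(precision=1,suppress=True)
q=np.array([(125,103),(355,175),(290,385),(60,310)])/5+[165,140]-0.4
P=onz(t,q,54);print(P,P.mean(0));
e=np.diff(np.r_[P,P[:1]],axis=0);print(np.linalg.norm(e,axis=1),np.degrees(np.arctan2(e[:,1],e[:,0])))
q=np.array([(130,235),(425,68),(615,235),(328,415)])/7+[180,195]-.4
P=onz(s,q,54);print(P,P.mean(0));
e=np.diff(np.r_[P,P[:1]],axis=0);print(np.linalg.norm(e,axis=1),np.degrees(np.arctan2(e[:,1],e[:,0])))
# coaster
print("coaster",onz(t,[np.array((237,215))/5+[290,140]-.4],5),onz(s,[np.array((500,352))/5+[190,95]-.4],5))
print("foot",onz(t,[np.array((245,225))/5+[290,140]-.4],10))
print("tampertop",onz(t,[np.array((272,202))/5+[290,140]-.4],104), onz(s,[np.array((519,228))/5+[190,95]-.4],104),)
# base of other tampers and sizes
for nm,b in(("A",(158,405)),("B",(478,118))):
    print(nm,onz(t,[np.array(b)/5+[290,140]],10))
E
```

```text
[[655.2 144.6  54. ]
 [613.8  16.2  54. ]
 [497.8  51.3  54. ]
 [539.4 178.5  54. ]] [576.6  97.6  54. ]
[134.9 121.3 133.8 120.7] [-107.9  163.1   71.9  -16.3]
[[653.8 149.3  54. ]
 [607.5  16.4  54. ]
 [497.4  56.8  54. ]
 [541.3 183.4  54. ]] [575.  101.5  54. ]
[140.8 117.4 134.  117.6] [-109.2  159.8   70.9  -16.8]
coaster [[ 598.  -272.3    5. ]] [[ 598.2 -268.1    5. ]]
foot [[ 591.4 -275.9   10. ]]
tampertop [[ 589.4 -274.4  104. ]] [[ 591.7 -271.8  104. ]]
A [[ 487.5 -224.7   10. ]]
B [[ 652.6 -415.7   10. ]]
```

Run:
```python
from h import *
t=read_camera("top");s=read_camera("scene");np.set_printoptions(precision=1,suppress=True)
names="green terra red yellow blue white".split()
S=np.array([(240,208),(332,155),(424,102),(308,272),(402,222),(494,167)])/7+[180,195]-.45
T=np.array([(137,175),(210,198),(288,224),(108,248),(187,271),(263,297)])/5+[165,140]-.4
P=tri(t,T,s,S);print(P)
loc=np.array([(21,44),(21,0),(21,-44),(-21,44),(-21,0),(-21,-44)],float)
# rigid fit
a=loc-loc.mean(0);b=P[:,:2]-P[:,:2].mean(0)
th=np.arctan2((a[:,0]*b[:,1]-a[:,1]*b[:,0]).sum(),(a*b).sum());print("yaw",np.degrees(th),"c",P[:,:2].mean(0))
for thd,c in((np.degrees(th),P[:,:2].mean(0)),(-17.5,np.array([576,99.5]))):
  r=np.radians(thd);R=np.array([[np.cos(r),-np.sin(r)],[np.sin(r),np.cos(r)]]);W=c+loc@R.T
  print(W)
  for n,w in zip(names,W):
    i=names.index(n);zz=np.arange(55,105,.5)
    for cam,p in((s,S[i]),(t,T[i])):
      d=np.linalg.norm(proj(cam,[(*w,z) for z in zz])-p,axis=1);print(n,zz[d.argmin()],round(d.min(),2),end=' ; ')
    print()
# tamper via triangulation by masks
m=cmask(t["color"],(0,80,0),(20,255,110),(325,170,358,200));print("top tamper mask",m[1],m[2])
print("coaster dims ok?",onz(t,[(322,182),(352,182)],5), "cabinet",onz(t,[(232,97),(345,97)],0))
for z in (5,104): print(proj(s,[(591,-274,z)]),proj(t,[(591,-274,z)]))
b=cv2.resize(t["color"][165:205,318:362],None,fx=14,fy=14,interpolation=cv2.INTER_CUBIC);cv2.imwrite("pics/tt.png",b)
b=cv2.resize(s["color"][125:180,270:315],None,fx=10,fy=10,interpolation=cv2.INTER_CUBIC);cv2.imwrite("pics/ss.png",b)
```

```text
[[611.2 133.9  77.4   1.7]
 [598.   93.7  77.    0.9]
 [583.9  51.4  76.1   1.5]
 [570.9 148.6  79.1   1.5]
 [558.8 106.3  73.1   1.2]
 [544.5  64.9  73.    1.3]]
yaw -18.13973317007167 c [577.9  99.8]
[[611.5 135.1]
 [597.8  93.3]
 [584.1  51.5]
 [571.6 148.2]
 [557.9 106.3]
 [544.2  64.5]]
green 78.5 0.1 ; green 69.0 0.17 ; 
terra 77.0 0.34 ; terra 76.5 0.13 ; 
red 76.0 0.22 ; red 70.5 0.06 ; 
yellow 78.5 0.18 ; yellow 75.0 0.44 ; 
blue 74.0 0.47 ; blue 73.0 0.17 ; 
white 73.0 0.41 ; white 72.0 0.1 ; 
[[609.3 135.1]
 [596.   93.2]
 [582.8  51.2]
 [569.2 147.8]
 [556.  105.8]
 [542.7  63.9]]
green 80.0 0.57 ; green 76.0 0.74 ; 
terra 78.0 0.91 ; terra 84.0 0.24 ; 
red 77.0 0.68 ; red 78.0 0.12 ; 
yellow 80.0 1.03 ; yellow 83.5 0.15 ; 
blue 74.5 1.21 ; blue 82.5 0.55 ; 
white 73.0 1.03 ; white 82.0 0.05 ; 
top tamper mask [332 173  20  20 282] [341.4 183.1]
coaster dims ok? [[ 599.9 -229.     5. ]
 [ 599.6 -316.     5. ]] cabinet [[ 857.6   31.1    0. ]
 [ 857.4 -305.7    0. ]]
[[292.4 164.7]] [[337.6 185. ]]
[[293.9 139.9]] [[343.8 179.4]]
```

View pics/tt.png

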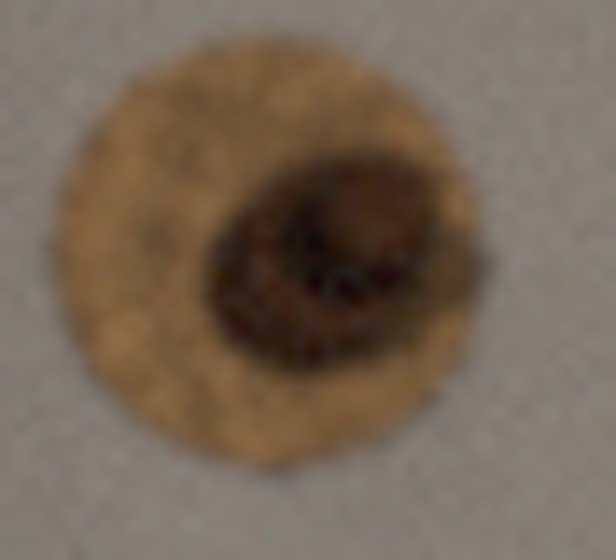

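View pics/ss.png

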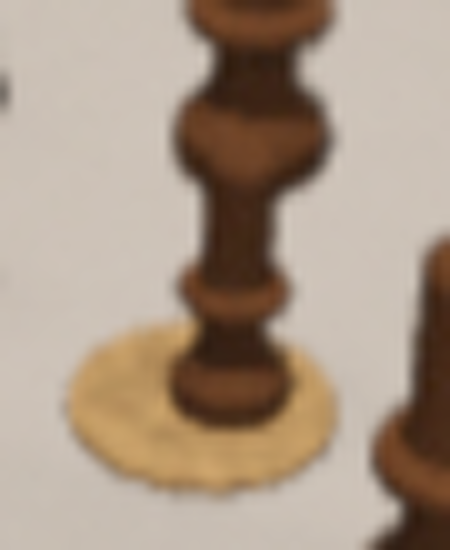

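```bash
cat > go.py <<'E'
import sys
from h import *
from scipy.spatial.transform import Rotation as Ro
s=read_state();R=Ro.from_rotvec(s["orientation"]).as_matrix()
np.set_printoptions(precision=4,suppress=True)
t=np.array([float(a) for a in sys.argv[1:4]]);p=np.array(s["position"])
print("t",round(s["time_s"],2),"pos",p.round(2),"w",round(s["width"],3),"F",s["contact_force"],"M",s["ft_torque"])
print("tool shift m",R.T@(t-p)/1000,"ax",R[:,2]," x",R[:,0])
E
python3 go.py 591 -274 238; python3 -m creep --help | head
```

```text
t 0.3 pos [ 204.62 -537.2   238.44] w 0.999 F [-0.1046 -0.1306  0.7124] M [-0.0297  0.0032  0.0032]
tool shift m [-0.1085 -0.4547  0.0006] ax [-0.0001  0.0005 -1.    ]  x [ 0.3558 -0.9345 -0.0005]invalid input: not JSON, or not a number
```

```bash
python3 -m creep '[[[0,0,0],[-0.0054,-0.0227,0],0.42],[[0,0,0],[-0.0054,-0.0227,0],0.42],[[0,0,0],[-0.0054,-0.0227,0],0.42],[[0,0,0],[-0.0054,-0.0227,0],0.42],[[0,0,0],[-0.0054,-0.0227,0],0.42],[[0,0,0],[-0.0054,-0.0227,0],0.42],[[0,0,0],[-0.0054,-0.0227,0],0.42],[[0,0,0],[-0.0054,-0.0227,0],0.42],[[0,0,0],[-0.0054,-0.0227,0],0.42],[[0,0,0],[-0.0054,-0.0227,0],0.42],[[0,0,0],[-0.0054,-0.0227,0],0.42],[[0,0,0],[-0.0054,-0.0227,0],0.42],[[0,0,0],[-0.0054,-0.0227,0],0.42],[[0,0,0],[-0.0054,-0.0227,0],0.42],[[0,0,0],[-0.0054,-0.0227,0],0.42],[[0,0,0],[-0.0054,-0.0227,0],0.42],[[0,0,0],[-0.0054,-0.0227,0],0.42],[[0,0,0],[-0.0054,-0.0227,0],0.42],[[0,0,0],[-0.0054,-0.0227,0],0.42],[[0,0,0],[-0.0054,-0.0227,0],0.42]]'; python3 go.py 591 -274 130
```

```text
time_s: 1.97
position: [591.3, -274.1, 238.6]
orientation: [2.587, -1.783, -0.0]
contact_force: [0.7, -0.5, 0.6]
width: 0.421
t 1.97 pos [ 591.33 -274.09  238.55] w 0.421 F [ 0.7411 -0.4745  0.6259] M [0.0225 0.0047 0.0026]
tool shift m [-0.0002  0.0003  0.1086] ax [-0.0002  0.0001 -1.    ]  x [ 0.3559 -0.9345 -0.0002]
```

```bash
python3 -m creep '[[[0,0,0],[0,0,0.02],0.42],[[0,0,0],[0,0,0.02],0.42],[[0,0,0],[0,0,0.02],0.42],[[0,0,0],[0,0,0.02],0.42],[[0,0,0],[0,0,0.02],0.42],[[0,0,0],[0,0,0.02],0.42],[[0,0,0],[0,0,0.006],0.42],[[0,0,0],[0,0,0],0.42]]'
python3 - <<'E'
from h import *
s=read_camera("scene")["color"];t=read_camera("top")["color"]
a=cv2.resize(s[95:195,250:350],None,fx=5,fy=5,interpolation=cv2.INTER_CUBIC);cv2.imwrite("pics/s2.png",a)
E
```

```text
time_s: 2.63
position: [589.1, -274.0, 110.4]
orientation: [-2.587, 1.783, 0.007]
contact_force: [-0.8, -0.3, 0.4]
width: 0.42
```

View pics/s2.png

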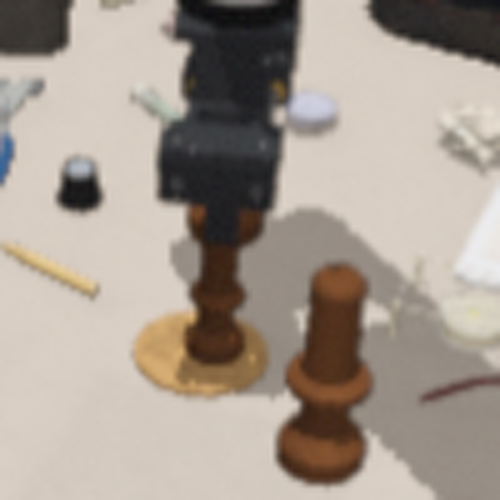

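```bash
python3 go.py 591 -274 60
```

```text
t 2.73 pos [ 590.85 -275.19  113.48] w 0.417 F [0.1298 0.6696 0.3338] M [-0.0208 -0.02   -0.0126]
tool shift m [-0.0011 -0.0005  0.0535] ax [ 0.0006 -0.0004 -1.    ]  x [ 0.3557 -0.9346  0.0006]
```

```bash
python3 -m creep '[[[0,0,0],[0,0,0.01],0.42],[[0,0,0],[0,0,0.01],0.42]]';python3 -m creep '[[[0,0,0],[0,0,0.01],0.42],[[0,0,0],[0,0,0.01],0.42],[[0,0,0],[0,0,0.01],0.42],[[0,0,0],[0,0,0.003],0.42],[[0,0,0],[0,0,0],0.42]]';python3 go.py 591 -274 60
```

```text
time_s: 2.9
position: [591.9, -275.9, 94.4]
orientation: [2.587, -1.783, 0.007]
contact_force: [0.9, -1.2, 0.6]
width: 0.418
time_s: 3.32
position: [589.5, -274.3, 57.8]
orientation: [-2.587, 1.783, 0.005]
contact_force: [0.2, 0.1, 0.2]
width: 0.423
t 3.32 pos [ 589.51 -274.27   57.84] w 0.423 F [0.1617 0.1338 0.2148] M [-0.0518  0.0427  0.01  ]
tool shift m [ 0.0003 -0.0015 -0.0022] ax [-0.0024  0.0017 -1.    ]  x [ 0.3558 -0.9346 -0.0025]
```

Now feel for the collar with small steps.

```bash
for i in 1; do python3 -m creep '[[[0,0,0],[0,0,0.001],0.42],[[0,0,0],[0,0,0],0.42]]'; done; python3 -m creep '[[[0,0,0],[0,0,0.001],0.42],[[0,0,0],[0,0,0],0.42]]'; python3 -m creep '[[[0,0,0],[0,0,0.001],0.42],[[0,0,0],[0,0,0],0.42]]';python3 -m creep '[[[0,0,0],[0,0,0.001],0.42],[[0,0,0],[0,0,0],0.42]]'
```

```text
time_s: 3.48
position: [590.8, -275.1, 59.0]
orientation: [2.587, -1.783, 0.001]
contact_force: [-0.1, 0.4, -0.3]
width: 0.421
time_s: 3.65
position: [590.8, -275.1, 58.2]
orientation: [-2.587, 1.783, -0.001]
contact_force: [-0.1, 0.3, 0.6]
width: 0.419
time_s: 3.82
position: [590.6, -274.9, 56.8]
orientation: [-2.587, 1.783, -0.0]
contact_force: [0.6, -0.1, 0.5]
width: 0.421
time_s: 3.98
position: [590.4, -274.9, 55.6]
orientation: [-2.587, 1.783, 0.0]
contact_force: [-0.5, 0.4, 0.7]
width: 0.42
```

```bash
python3 -m creep '[[[0,0,0],[0,0,0.0007],0.42],[[0,0,0],[0,0,0],0.42]]'; python3 -m creep '[[[0,0,0],[0,0,0.0007],0.42],[[0,0,0],[0,0,0],0.42]]';python3 -m creep '[[[0,0,0],[0,0,0.0005],0.42],[[0,0,0],[0,0,0],0.42]]'
```

```text
time_s: 4.15
position: [590.4, -274.9, 54.9]
orientation: [-2.587, 1.783, 0.0]
contact_force: [1.1, -0.4, -0.2]
width: 0.42
time_s: 4.32
position: [590.6, -275.0, 54.4]
orientation: [2.587, -1.783, 0.0]
contact_force: [-0.2, 0.4, -0.2]
width: 0.422
time_s: 4.48
position: [590.8, -275.2, 54.3]
orientation: [2.587, -1.783, 0.001]
contact_force: [-0.7, -0.3, 1.9]
width: 0.42
```

```bash
python3 -m creep '[[[0,0,0],[0,0,0.0003],0.42],[[0,0,0],[0,0,0],0.42]]';python3 -m creep '[[[0,0,0],[0,0,0],0.25],[[0,0,0],[0,0,0],0.15],[[0,0,0],[0,0,0],0.1],[[0,0,0],[0,0,0],0.0],[[0,0,0],[0,0,0],0.0],[[0,0,0],[0,0,0],0.0]]'
```

```text
time_s: 4.65
position: [590.9, -275.3, 54.2]
orientation: [2.587, -1.783, 0.002]
contact_force: [-1.3, -0.0, 4.9]
width: 0.423
time_s: 5.15
position: [591.3, -275.6, 54.5]
orientation: [2.586, -1.783, 0.004]
contact_force: [-0.2, -0.7, 7.3]
width: 0.265
```

```bash
python3 -m creep '[[[0,0,0],[0,0,-0.001],0.0],[[0,0,0],[0,0,-0.002],0.0],[[0,0,0],[0,0,-0.003],0.0],[[0,0,0],[0,0,-0.01],0.0],[[0,0,0],[0,0,-0.02],0.0],[[0,0,0],[0,0,-0.02],0.0],[[0,0,0],[0,0,-0.02],0.0],[[0,0,0],[0,0,-0.02],0.0],[[0,0,0],[0,0,-0.01],0.0],[[0,0,0],[0,0,0],0.0]]'; python3 -m creep '[[[0,0,0],[0,0,0],0.0],[[0,0,0],[0,0,0],0.0]]'
python3 - <<'E'
from h import *
np.set_printoptions(precision=2,suppress=True)
s=read_camera("scene")["color"];t=read_camera("top")["color"]
a=cv2.resize(s[75:195,250:370],None,fx=5,fy=5,interpolation=cv2.INTER_CUBIC);cv2.imwrite("pics/s3.png",a)
E
python3 go.py 577 99.6 160
```

```text
time_s: 5.98
position: [592.0, -275.8, 163.1]
orientation: [2.587, -1.783, 0.009]
contact_force: [0.5, -0.6, -1.8]
width: 0.261
time_s: 6.15
position: [589.7, -274.4, 158.1]
orientation: [-2.587, 1.783, 0.004]
contact_force: [0.7, 0.2, -1.4]
width: 0.265
t 6.25 pos [ 589.57 -274.29  157.64] w 0.262 F [ 0.8359  0.3401 -1.7254] M [ 0.0375 -0.0576 -0.0074]
tool shift m [-0.3539 -0.1213 -0.0017] ax [-0.0025  0.0018 -1.    ]  x [ 0.3558 -0.9346 -0.0026]
```

View pics/s3.png

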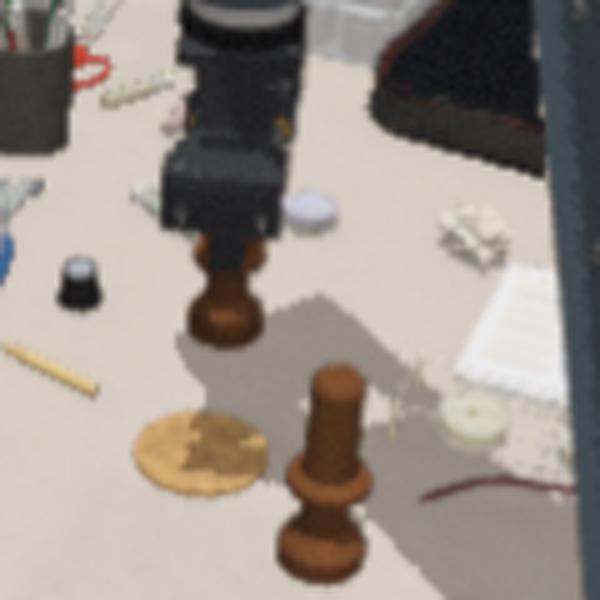

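```bash
python3 -m creep '[[[0,0,0],[-0.0112,-0.0037,0],0.0],[[0,0,0],[-0.0112,-0.0037,0],0.0],[[0,0,0],[-0.0224,-0.0073,0],0.0],[[0,0,0],[-0.0224,-0.0073,0],0.0],[[0,0,0],[-0.0224,-0.0073,0],0.0],[[0,0,0],[-0.0224,-0.0073,0],0.0],[[0,0,0],[-0.0224,-0.0073,0],0.0],[[0,0,0],[-0.0224,-0.0073,0],0.0],[[0,0,0],[-0.0224,-0.0073,0],0.0],[[0,0,0],[-0.0224,-0.0073,0],0.0],[[0,0,0],[-0.0224,-0.0073,0],0.0],[[0,0,0],[-0.0224,-0.0073,0],0.0],[[0,0,0],[-0.0224,-0.0073,0],0.0],[[0,0,0],[-0.0224,-0.0073,0],0.0],[[0,0,0],[-0.0224,-0.0073,0],0.0],[[0,0,0],[-0.0224,-0.0073,0],0.0],[[0,0,0],[-0.0224,-0.0073,0],0.0],[[0,0,0],[-0.0224,-0.0073,0],0.0],[[0,0,0],[-0.0112,-0.0037,0],0.0],[[0,0,0],[-0.0112,-0.0037,0],0.0]]'; python3 -m creep '[[[0,0,0],[0,0,0],0.0],[[0,0,0],[0,0,0],0.0],[[0,0,0],[0,0,0],0.0],[[0,0,0],[0,0,0],0.0]]'
python3 - <<'E'
from h import *
s=read_camera("scene")["color"];t=read_camera("top")["color"]
a=cv2.resize(s[175:275,180:290],None,fx=6,fy=6,interpolation=cv2.INTER_CUBIC);cv2.imwrite("pics/s4.png",a)
a=cv2.resize(t[120:240,145:265],None,fx=5,fy=5,interpolation=cv2.INTER_CUBIC);cv2.imwrite("pics/t4.png",a)
E
python3 go.py 570.5 147.9 135
```

```text
time_s: 7.92
position: [569.1, 150.5, 159.2]
orientation: [2.588, -1.78, -0.001]
contact_force: [0.4, 0.1, -1.5]
width: 0.263
time_s: 8.25
position: [570.2, 147.7, 159.4]
orientation: [2.585, -1.785, 0.0]
contact_force: [-0.1, -0.5, -1.8]
width: 0.26
t 8.35 pos [570.2  147.73 159.53] w 0.266 F [-0.2791  0.2546 -1.2003] M [ 0.0194 -0.0194 -0.0406]
tool shift m [-0.0001 -0.0003  0.0245] ax [ 0.     -0.0001 -1.    ]  x [ 0.3545 -0.9351  0.0001]
```

View pics/s4.png

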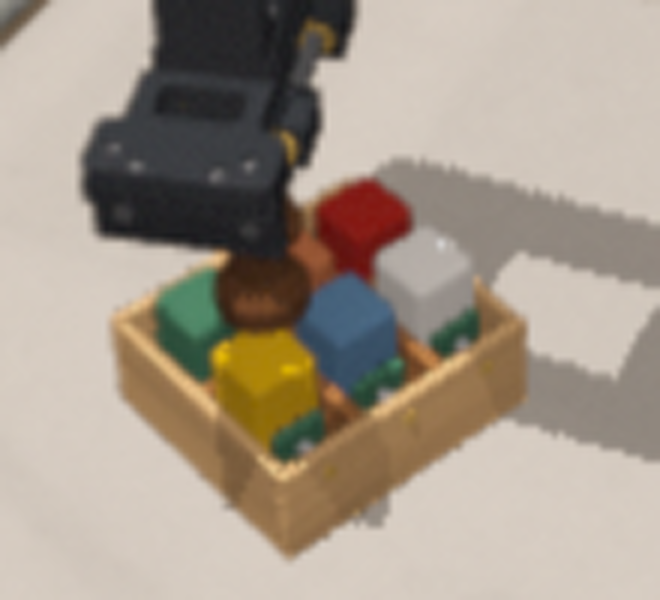

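View pics/t4.png

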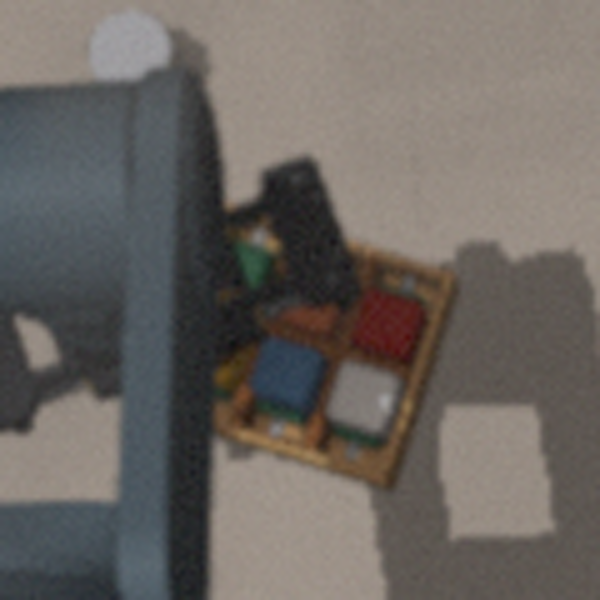

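Run:
```python
from h import *
c=read_camera("scene");x,y=570.3,147.8
a=np.linspace(0,2*np.pi,60)
im=cv2.resize(c["color"][175:275,180:290],None,fx=6,fy=6,interpolation=cv2.INTER_CUBIC)
f=lambda P:((proj(c,P)-[180,175]+.5)*6).astype(int)
for z,col in((110.3,(255,255,255)),(122.3,(200,200,0))):
    cv2.polylines(im,[f([(x+20*np.cos(q),y+20*np.sin(q),z) for q in a])],True,col,1)
th=np.radians(-17.8);R=np.array([[np.cos(th),-np.sin(th)],[np.sin(th),np.cos(th)]])
def box(cx,cy,hx,hy,z): return [(*(np.array([577,99.6])+R@np.array([cx+i*hx,cy+j*hy])),z) for i,j in((-1,-1),(-1,1),(1,1),(1,-1))]
cv2.polylines(im,[f(box(0,0,62,68.5,54))],True,(255,0,255),1)
for cx,cy,z in((-21,44,79),(-21,0,73),(-21,-44,73),(21,-44,76)):cv2.polylines(im,[f(box(cx,cy,17,17,z))],True,(255,0,255),1)
cv2.imwrite("pics/ov.png",im)
```

```text
(no output)
```

View pics/ov.png

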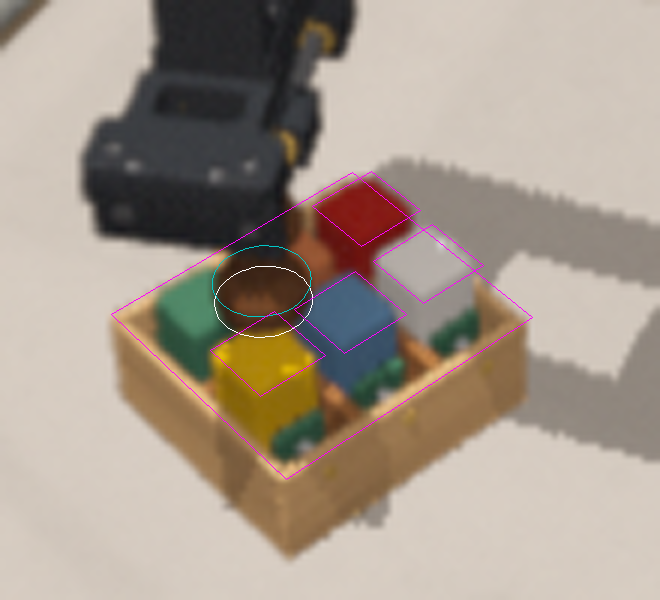

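Run:
```python
from h import *
c=read_camera("scene");p0=proj(c,[(570.3,147.8,110.3)])
for d in((10,0,0),(0,10,0),(0,0,10)): print(d,(proj(c,[(570.3+d[0],147.8+d[1],110.3+d[2])])-p0)/10)
b=cv2.resize(c["color"][205:250,205:250],None,fx=13,fy=13,interpolation=cv2.INTER_CUBIC);b=cv2.convertScaleAbs(b,alpha=1.8);cv2.imwrite("pics/f.png",b)
```

```text
(10, 0, 0) [[-0.33552157 -0.14989739]]
(0, 10, 0) [[-0.23154868  0.25597299]]
(0, 0, 10) [[-0.02534918 -0.28434458]]
```

View pics/f.png

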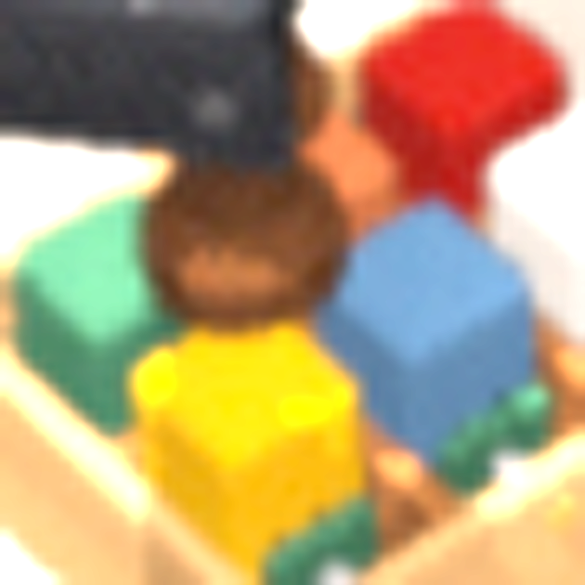

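```bash
python3 -m creep '[[[0,0,0],[0,0,0.008],0.0],[[0,0,0],[0,0,0.008],0.0],[[0,0,0],[0,0,0.006],0.0],[[0,0,0],[0,0,0.003],0.0],[[0,0,0],[0,0,0.001],0.0],[[0,0,0],[0,0,0],0.0],[[0,0,0],[0,0,0],0.0]]'
python3 - <<'E'
from h import *
c=read_camera("scene")
b=cv2.resize(c["color"][195:250,195:255],None,fx=13,fy=13,interpolation=cv2.INTER_CUBIC);b=cv2.convertScaleAbs(b,alpha=1.8)[:600];cv2.imwrite("pics/f2.png",b)
E
python3 go.py 570.5 147.9 130
```

```text
time_s: 9.03
position: [570.1, 148.8, 133.5]
orientation: [-2.587, 1.783, -0.0]
contact_force: [1.3, 0.4, -1.8]
width: 0.265
t 9.08 pos [570.25 148.79 133.79] w 0.265 F [ 0.3308  0.0316 -0.8769] M [-0.0292  0.02    0.0186]
tool shift m [0.0009 0.0001 0.0038] ax [ 0.0005  0.     -1.    ]  x [ 0.3559 -0.9345  0.0001]
```

View pics/f2.png

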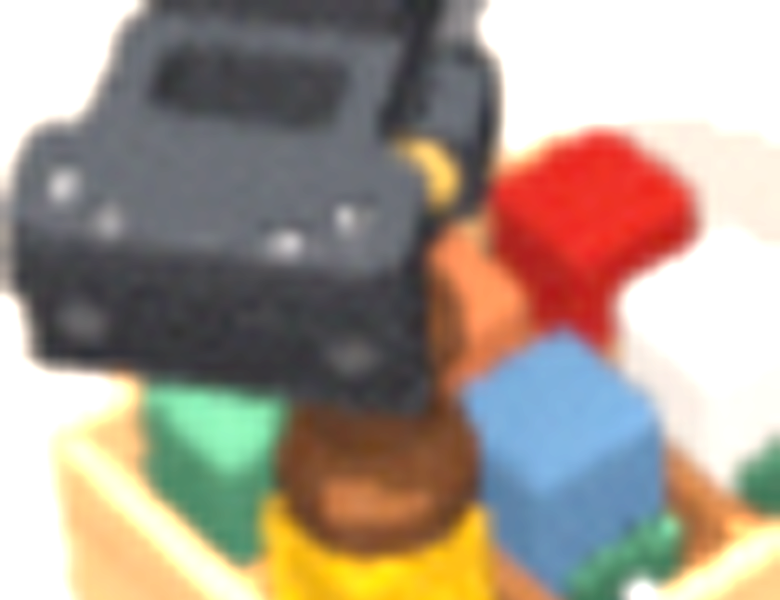

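```bash
python3 -m creep '[[[0,0,0],[0,0,0.001],0.0],[[0,0,0],[0,0,0.001],0.0],[[0,0,0],[0,0,0.001],0.0]]';python3 -m creep '[[[0,0,0],[0,0,0.001],0.0],[[0,0,0],[0,0,0],0.0]]';python3 -m creep '[[[0,0,0],[0,0,0.001],0.0],[[0,0,0],[0,0,0],0.0]]';python3 -m creep '[[[0,0,0],[0,0,0.001],0.0],[[0,0,0],[0,0,0],0.0]]';python3 -m creep '[[[0,0,0],[0,0,0.001],0.0],[[0,0,0],[0,0,0],0.0]]'
```

```text
time_s: 9.33
position: [570.3, 148.8, 131.0]
orientation: [-2.586, 1.783, -0.001]
contact_force: [-1.4, -0.7, 4.1]
width: 0.264
time_s: 9.5
position: [570.3, 148.9, 130.1]
orientation: [-2.586, 1.782, -0.001]
contact_force: [-1.4, 1.2, 3.2]
width: 0.263
time_s: 9.67
position: [570.3, 148.8, 128.8]
orientation: [-2.586, 1.783, -0.001]
contact_force: [-0.6, 0.6, 3.4]
width: 0.259
time_s: 9.83
position: [570.2, 148.8, 127.6]
orientation: [-2.586, 1.783, -0.001]
contact_force: [-0.4, 0.8, 3.7]
width: 0.261
time_s: 10.0
position: [570.2, 148.7, 126.4]
orientation: [-2.586, 1.783, -0.001]
contact_force: [0.6, 1.4, 3.0]
width: 0.265
```

```bash
python3 -m creep '[[[0,0,0],[0,0,0.001],0.0],[[0,0,0],[0,0,0.001],0.0],[[0,0,0],[0,0,0.001],0.0]]';python3 -m creep '[[[0,0,0],[0,0,0.001],0.0],[[0,0,0],[0,0,0.001],0.0],[[0,0,0],[0,0,0.001],0.0]]';python3 -m creep '[[[0,0,0],[0,0,0.001],0.0],[[0,0,0],[0,0,0.001],0.0]]';python3 -m creep '[[[0,0,0],[0,0,0.001],0.0],[[0,0,0],[0,0,0],0.0]]'
```

```text
time_s: 10.25
position: [570.2, 148.6, 123.4]
orientation: [-2.586, 1.783, -0.001]
contact_force: [0.7, -0.1, 3.1]
width: 0.264
time_s: 10.5
position: [570.1, 148.6, 120.4]
orientation: [-2.587, 1.783, -0.0]
contact_force: [0.9, -0.2, 2.7]
width: 0.265
time_s: 10.67
position: [570.1, 148.6, 118.4]
orientation: [-2.587, 1.783, -0.0]
contact_force: [0.6, -0.4, 3.5]
width: 0.265
time_s: 10.83
position: [570.0, 148.7, 117.2]
orientation: [2.586, -1.783, -0.0]
contact_force: [1.5, -0.8, 0.6]
width: 0.263
```

```bash
python3 -m creep '[[[0,0,0],[0,0,0.001],0.0],[[0,0,0],[0,0,0],0.0]]';python3 -m creep '[[[0,0,0],[0,0,0.0008],0.0],[[0,0,0],[0,0,0],0.0]]'
```

```text
time_s: 11.0
position: [570.0, 148.7, 116.3]
orientation: [2.587, -1.783, -0.0]
contact_force: [0.9, 0.3, 1.3]
width: 0.269
time_s: 11.17
position: [570.0, 148.7, 115.6]
orientation: [2.587, -1.783, -0.0]
contact_force: [0.7, -0.4, 2.1]
width: 0.266
```

```bash
R='' ; python3 -m creep '[[[0,0,0],[0,0,0.0008],0.0],[[0,0,0],[0,0,0],0.0]]' | grep -E 'pos|force';python3 -m creep '[[[0,0,0],[0,0,0.0008],0.0],[[0,0,0],[0,0,0],0.0]]'| grep -E 'pos|force'
```

```text
position: [570.0, 148.8, 114.9]
contact_force: [1.4, -0.7, 2.6]
position: [570.1, 148.8, 114.5]
contact_force: [0.4, -0.3, 5.4]
```

```bash
python3 -m creep '[[[0,0,0],[0,0,0.0008],0.0],[[0,0,0],[0,0,0],0.0]]' | grep -E 'pos|force'
```

```text
position: [570.1, 148.8, 114.2]
contact_force: [-2.3, -0.2, 9.1]
```

```bash
python3 -m creep '[[[0,0,0],[0,0,0.0008],0.0],[[0,0,0],[0,0,0],0.0]]' | grep -E 'pos|force'
```

```text
position: [570.2, 148.9, 114.0]
contact_force: [-3.2, -0.2, 12.5]
```

```bash
python3 -m creep '[[[0,0,0],[0,0,-0.002],0.0],[[0,0,0],[0,0,-0.005],0.0],[[0,0,0],[0,0,-0.01],0.0],[[0,0,0],[0,0,-0.01],0.0],[[0,0,0],[0.003,-0.004,-0.002],0.0],[[0,0,0],[0.0077,-0.0098,0],0.0],[[0,0,0],[0.0078,-0.0095,0],0.0],[[0,0,0],[0.0077,-0.0095,0],0.0],[[0,0,0],[0,0,0],0.0],[[0,0,0],[0,0,0],0.0]]'
python3 - <<'E'
from h import *
c=read_camera("scene")
b=cv2.resize(c["color"][195:250,195:255],None,fx=10,fy=10,interpolation=cv2.INTER_CUBIC);b=cv2.convertScaleAbs(b,alpha=1.8)[:600];cv2.imwrite("pics/f3.png",b)
c=read_camera("top")
b=cv2.resize(c["color"][140:230,165:255],None,fx=6,fy=6,interpolation=cv2.INTER_CUBIC);b=cv2.convertScaleAbs(b,alpha=1.8)[:600];cv2.imwrite("pics/g3.png",b)
E
python3 go.py 610 136 135
```

```text
time_s: 12.67
position: [610.2, 135.7, 141.5]
orientation: [2.586, -1.784, -0.0]
contact_force: [0.2, -0.1, -0.7]
width: 0.265
t 12.77 pos [609.35 136.08 141.3 ] w 0.263 F [ 0.1218 -0.9191 -1.6559] M [ 0.0184  0.0016 -0.013 ]
tool shift m [ 0.0003 -0.0006  0.0063] ax [-0.0009  0.0001 -1.    ]  x [ 0.3558 -0.9345 -0.0004]
```

View pics/f3.png

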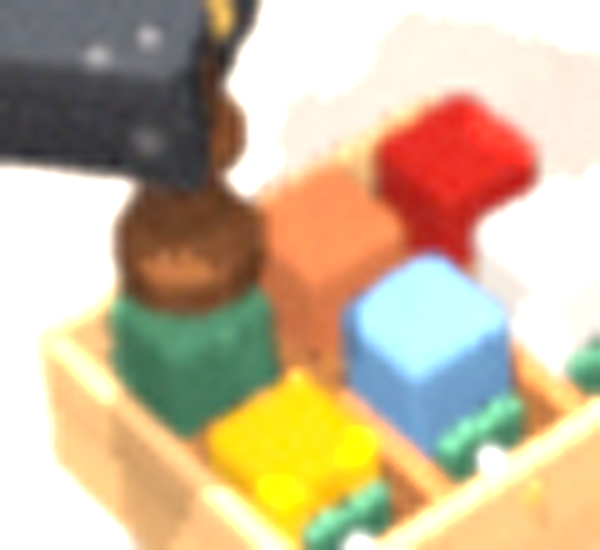

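View pics/g3.png

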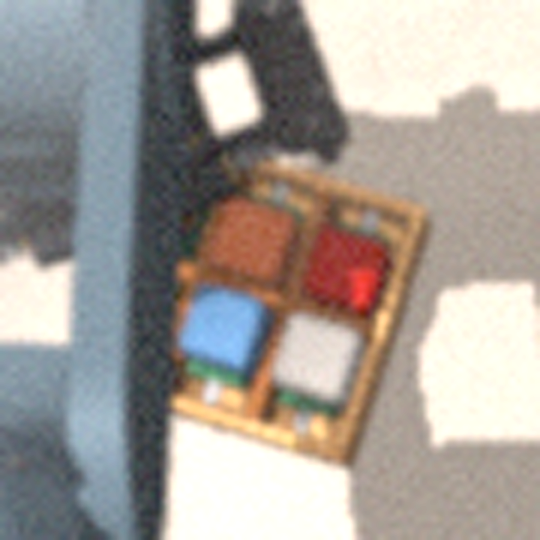

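```bash
python3 -m creep '[[[0,0,0],[-0.0019,0.0014,0.003],0.0],[[0,0,0],[0,0,0.003],0.0],[[0,0,0],[0,0,0.002],0.0],[[0,0,0],[0,0,0.001],0.0]]' | grep -E 'pos|force'; python3 -m creep '[[[0,0,0],[0,0,0.001],0.0],[[0,0,0],[0,0,0.001],0.0],[[0,0,0],[0,0,0.001],0.0],[[0,0,0],[0,0,0.001],0.0]]' | grep -E 'pos|force'; python3 -m creep '[[[0,0,0],[0,0,0.001],0.0],[[0,0,0],[0,0,0.001],0.0],[[0,0,0],[0,0,0.001],0.0]]' | grep -E 'pos|force'
```

```text
position: [607.3, 137.4, 131.9]
contact_force: [-0.0, -0.0, -1.2]
position: [608.1, 137.3, 128.8]
contact_force: [-1.5, 0.7, 2.7]
position: [608.0, 137.2, 125.5]
contact_force: [-1.6, 0.4, 2.1]
```

```bash
python3 -m creep '[[[0,0,0],[0,0,0.001],0.0],[[0,0,0],[0,0,0.001],0.0],[[0,0,0],[0,0,0.001],0.0],[[0,0,0],[0,0,0.001],0.0]]' | grep -E 'pos|force'; python3 -m creep '[[[0,0,0],[0,0,0.001],0.0],[[0,0,0],[0,0,0.001],0.0],[[0,0,0],[0,0,0.001],0.0],[[0,0,0],[0,0,0.001],0.0]]' | grep -E 'pos|force'
```

```text
position: [608.0, 137.2, 121.4]
contact_force: [-1.8, 1.0, 3.0]
position: [608.0, 137.2, 117.4]
contact_force: [-2.5, -0.0, 1.8]
```

```bash
python3 -m creep '[[[0,0,0],[0,0,0.001],0.0],[[0,0,0],[0,0,0.001],0.0],[[0,0,0],[0,0,0],0.0]]' | grep -E 'pos|force'
```

```text
position: [607.9, 137.2, 115.2]
contact_force: [-0.2, -0.8, -0.3]
```

```bash
python3 -m creep '[[[0,0,0],[0,0,0.0008],0.0],[[0,0,0],[0,0,0],0.0]]' | grep -E 'pos|force'
```

```text
position: [608.1, 137.1, 114.8]
contact_force: [-3.0, -0.1, 2.1]
```

```bash
python3 -m creep '[[[0,0,0],[0,0,0.0008],0.0],[[0,0,0],[0,0,0],0.0]]' | grep -E 'pos|force'
```

```text
position: [608.2, 137.2, 114.4]
contact_force: [-2.6, 0.9, 6.0]
```

```bash
python3 -m creep '[[[0,0,0],[0,0,0.0008],0.0],[[0,0,0],[0,0,0],0.0]]' | grep -E 'pos|force'
```

```text
position: [608.3, 137.2, 114.1]
contact_force: [-3.6, 0.4, 7.7]
```

```bash
python3 -m creep '[[[0,0,0],[0,0,0.0007],0.0],[[0,0,0],[0,0,0],0.0]]' | grep -E 'pos|force'
```

```text
position: [608.4, 137.2, 113.8]
contact_force: [-5.0, 0.1, 9.9]
```

```bash
python3 -m creep '[[[0,0,0],[0,0,0.0006],0.0],[[0,0,0],[0,0,0],0.0]]' | grep -E 'pos|force'
```

```text
position: [608.5, 137.3, 113.7]
contact_force: [-5.3, -0.1, 13.0]
```

```bash
python3 -m creep '[[[0,0,0],[0,0,-0.002],0.0],[[0,0,0],[0,0,-0.006],0.0],[[0,0,0],[0,0,-0.01],0.0],[[0,0,0],[0,0,-0.01],0.0],[[0,0,0],[0.004,0.003,-0.003],0.0],[[0,0,0],[0.01,0.0074,0],0.0],[[0,0,0],[0.0117,0.0086,0],0.0],[[0,0,0],[0.01,0.0074,0],0.0],[[0,0,0],[0,0,0],0.0],[[0,0,0],[0,0,0],0.0]]'
python3 - <<'E'
from h import *
c=read_camera("scene")
b=cv2.resize(c["color"][195:250,195:255],None,fx=10,fy=10,interpolation=cv2.INTER_CUBIC);b=cv2.convertScaleAbs(b,alpha=1.8)[:600];cv2.imwrite("pics/f5.png",b)
c=read_camera("top")
b=cv2.resize(c["color"][140:230,165:255],None,fx=6,fy=6,interpolation=cv2.INTER_CUBIC);b=cv2.convertScaleAbs(b,alpha=1.8)[:600];cv2.imwrite("pics/g5.png",b)
E
python3 go.py 596 94.5 135
```

```text
time_s: 16.27
position: [595.5, 93.1, 142.4]
orientation: [2.584, -1.786, -0.001]
contact_force: [-0.3, 0.9, -0.9]
width: 0.265
t 16.37 pos [595.93  94.23 142.62] w 0.265 F [ 0.2736 -0.3592 -0.4009] M [0.0125 0.0301 0.0528]
tool shift m [-0.0002 -0.0002  0.0076] ax [-0.0003  0.0003 -1.    ]  x [ 0.3551 -0.9348 -0.0004]
```

View pics/f5.png

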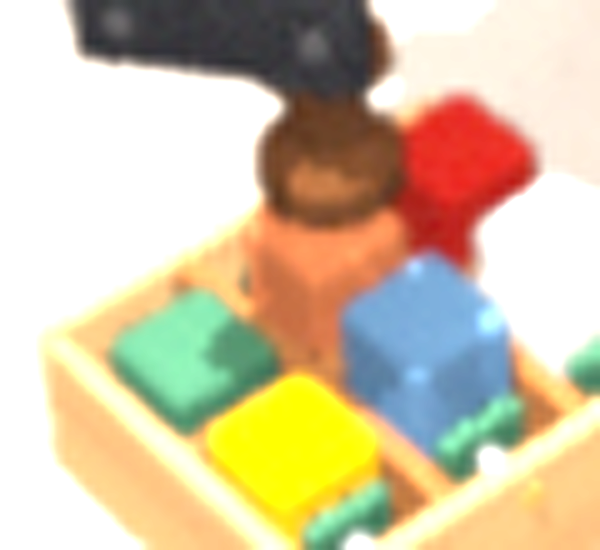

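View pics/g5.png

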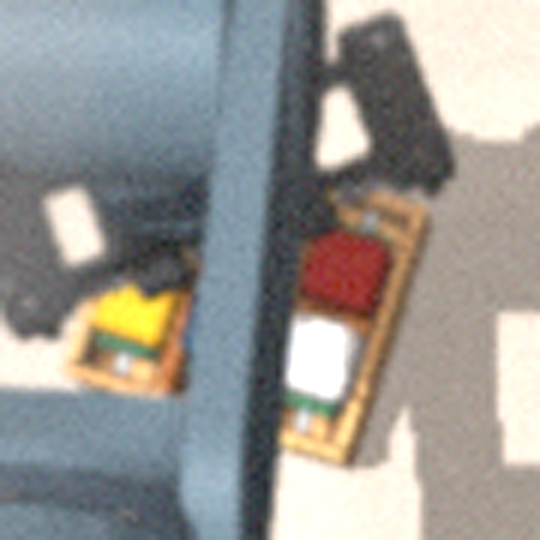

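```bash
python3 -m creep '[[[0,0,0],[-0.0009,0.0002,0.004],0.0],[[0,0,0],[0,0,0.003],0.0],[[0,0,0],[0,0,0.002],0.0],[[0,0,0],[0,0,0.001],0.0]]' | grep -E 'pos|force'; python3 -m creep '[[[0,0,0],[0,0,0.001],0.0],[[0,0,0],[0,0,0.001],0.0],[[0,0,0],[0,0,0.001],0.0],[[0,0,0],[0,0,0.001],0.0]]' | grep -E 'pos|force'; python3 -m creep '[[[0,0,0],[0,0,0.001],0.0],[[0,0,0],[0,0,0.001],0.0],[[0,0,0],[0,0,0.001],0.0]]' | grep -E 'pos|force'
```

```text
position: [595.1, 95.6, 132.0]
contact_force: [-0.1, 0.2, -0.0]
position: [595.7, 95.4, 129.3]
contact_force: [-1.1, 0.3, 3.2]
position: [595.7, 95.2, 126.1]
contact_force: [-1.6, 0.7, 3.1]
```

```bash
python3 -m creep '[[[0,0,0],[0,0,0.001],0.0],[[0,0,0],[0,0,0.001],0.0],[[0,0,0],[0,0,0.001],0.0],[[0,0,0],[0,0,0.001],0.0]]' | grep -E 'pos|force'; python3 -m creep '[[[0,0,0],[0,0,0.001],0.0],[[0,0,0],[0,0,0.001],0.0],[[0,0,0],[0,0,0.001],0.0],[[0,0,0],[0,0,0.001],0.0]]' | grep -E 'pos|force'
```

```text
position: [595.6, 95.2, 121.8]
contact_force: [-1.3, -0.3, 2.2]
position: [595.6, 95.2, 117.7]
contact_force: [-0.9, 0.8, 3.4]
```

```bash
python3 -m creep '[[[0,0,0],[0,0,0.001],0.0],[[0,0,0],[0,0,0.001],0.0],[[0,0,0],[0,0,0.001],0.0],[[0,0,0],[0,0,0],0.0]]' | grep -E 'pos|force'
```

```text
position: [595.5, 95.2, 114.7]
contact_force: [-0.4, 0.0, 1.5]
```

```bash
python3 -m creep '[[[0,0,0],[0,0,0.0008],0.0],[[0,0,0],[0,0,0],0.0]]' | grep -E 'pos|force'
```

```text
position: [595.6, 95.2, 114.4]
contact_force: [-1.2, 1.2, 5.3]
```

```bash
python3 -m creep '[[[0,0,0],[0,0,0.0008],0.0],[[0,0,0],[0,0,0],0.0]]' | grep -E 'pos|force'
```

```text
position: [595.7, 95.2, 114.0]
contact_force: [-3.2, -0.2, 8.2]
```

```bash
python3 -m creep '[[[0,0,0],[0,0,0.0008],0.0],[[0,0,0],[0,0,0],0.0]]' | grep -E 'pos|force'
```

```text
position: [595.9, 95.3, 113.7]
contact_force: [-4.2, 0.4, 10.9]
```

```bash
python3 -m creep '[[[0,0,0],[0,0,0.0004],0.0],[[0,0,0],[0,0,0],0.0]]' | grep -E 'pos|force'
```

```text
position: [595.9, 95.3, 113.7]
contact_force: [-4.2, -0.3, 12.5]
```

```bash
python3 -m creep '[[[0,0,0],[0,0,-0.002],0.0],[[0,0,0],[0,0,-0.006],0.0],[[0,0,0],[0,0,-0.01],0.0],[[0,0,0],[0,0,-0.01],0.0],[[0,0,0],[0.004,0.003,-0.002],0.0],[[0,0,0],[0.01,0.008,0],0.0],[[0,0,0],[0.0104,0.0085,0],0.0],[[0,0,0],[0.01,0.008,0],0.0],[[0,0,0],[0,0,0],0.0],[[0,0,0],[0,0,0],0.0]]'
python3 - <<'E'
from h import *
c=read_camera("scene")
b=cv2.resize(c["color"][185:245,200:260],None,fx=10,fy=10,interpolation=cv2.INTER_CUBIC);b=cv2.convertScaleAbs(b,alpha=1.8)[:600];cv2.imwrite("pics/f6.png",b)
E
python3 go.py 582.2 53.3 135
```

```text
time_s: 19.78
position: [581.5, 52.0, 141.6]
orientation: [2.584, -1.786, -0.001]
contact_force: [-0.3, 0.8, -0.4]
width: 0.267
t 19.83 pos [581.79  52.59 141.75] w 0.265 F [-0.8611 -0.477  -1.2881] M [-0.0784  0.0126 -0.0219]
tool shift m [-0.0005 -0.0006  0.0068] ax [-0.0004  0.0003 -1.    ]  x [ 0.3543 -0.9351 -0.0005]
```

View pics/f6.png

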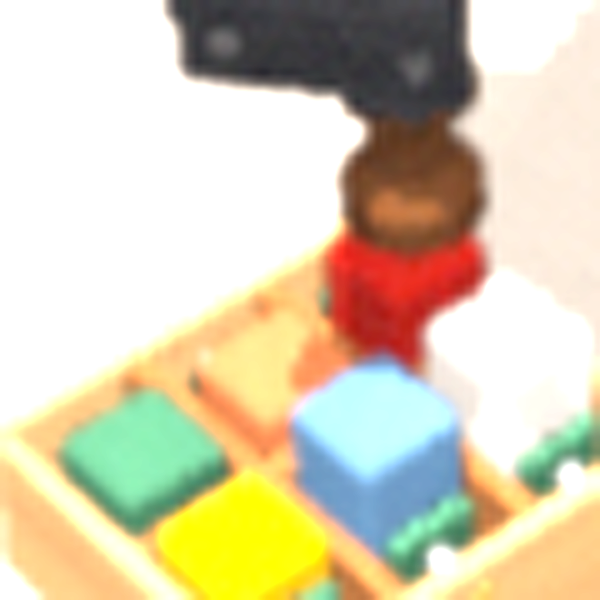

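```bash
python3 -m creep '[[[0,0,0],[-0.0007,-0.0009,0.004],0.0],[[0,0,0],[0,0,0.003],0.0],[[0,0,0],[0,0,0.002],0.0],[[0,0,0],[0,0,0.001],0.0]]' | grep -E 'pos|force'; python3 -m creep '[[[0,0,0],[0,0,0.001],0.0],[[0,0,0],[0,0,0.001],0.0],[[0,0,0],[0,0,0.001],0.0],[[0,0,0],[0,0,0.001],0.0]]' | grep -E 'pos|force'; python3 -m creep '[[[0,0,0],[0,0,0.001],0.0],[[0,0,0],[0,0,0.001],0.0],[[0,0,0],[0,0,0.001],0.0]]' | grep -E 'pos|force'
```

```text
position: [582.3, 54.7, 131.2]
contact_force: [0.2, -0.5, -1.2]
position: [582.8, 54.4, 128.5]
contact_force: [-1.8, 0.6, 2.4]
position: [582.8, 54.3, 125.3]
contact_force: [-1.7, 1.3, 2.2]
```

```bash
python3 -m creep '[[[0,0,0],[0,0,0.001],0.0],[[0,0,0],[0,0,0.001],0.0],[[0,0,0],[0,0,0.001],0.0],[[0,0,0],[0,0,0.001],0.0]]' | grep -E 'pos|force'; python3 -m creep '[[[0,0,0],[0,0,0.001],0.0],[[0,0,0],[0,0,0.001],0.0],[[0,0,0],[0,0,0.001],0.0]]' | grep -E 'pos|force'
```

```text
position: [582.7, 54.2, 121.0]
contact_force: [-1.7, -0.5, 2.8]
position: [582.7, 54.2, 117.9]
contact_force: [-2.5, 0.5, 2.5]
```

```bash
python3 -m creep '[[[0,0,0],[0,0,0.001],0.0],[[0,0,0],[0,0,0.001],0.0],[[0,0,0],[0,0,0],0.0]]' | grep -E 'pos|force'
```

```text
position: [582.6, 54.2, 115.8]
contact_force: [-0.1, -0.1, 0.6]
```

```bash
python3 -m creep '[[[0,0,0],[0,0,0.0008],0.0],[[0,0,0],[0,0,0],0.0]]' | grep -E 'pos|force'
```

```text
position: [582.6, 54.2, 115.1]
contact_force: [-0.8, 0.3, 1.6]
```

```bash
python3 -m creep '[[[0,0,0],[0,0,0.0008],0.0],[[0,0,0],[0,0,0],0.0]]' | grep -E 'pos|force'
```

```text
position: [582.7, 54.2, 114.6]
contact_force: [-1.6, -0.1, 3.5]
```

```bash
python3 -m creep '[[[0,0,0],[0,0,0.0008],0.0],[[0,0,0],[0,0,0],0.0]]' | grep -E 'pos|force'
```

```text
position: [582.8, 54.2, 114.2]
contact_force: [-3.0, 0.9, 6.2]
```

```bash
python3 -m creep '[[[0,0,0],[0,0,0.0008],0.0],[[0,0,0],[0,0,0],0.0]]' | grep -E 'pos|force'
```

```text
position: [582.9, 54.3, 113.8]
contact_force: [-3.1, -0.0, 9.6]
```

```bash
python3 -m creep '[[[0,0,0],[0,0,0.0007],0.0],[[0,0,0],[0,0,0],0.0]]' | grep -E 'pos|force'
```

```text
position: [583.0, 54.3, 113.5]
contact_force: [-3.7, -0.3, 11.5]
```

```bash
python3 -m creep '[[[0,0,0],[0,0,-0.002],0.0],[[0,0,0],[0,0,-0.006],0.0],[[0,0,0],[0,0,-0.01],0.0],[[0,0,0],[0,0,-0.006],0.0],[[0,0,0],[-0.003,0.004,-0.001],0.0],[[0,0,0],[-0.0078,0.0096,0],0.0],[[0,0,0],[-0.0078,0.0096,0],0.0],[[0,0,0],[-0.0076,0.0096,0],0.0],[[0,0,0],[0,0,0],0.0],[[0,0,0],[0,0,0],0.0]]'
python3 - <<'E'
from h import *
c=read_camera("scene")
b=cv2.resize(c["color"][195:255,205:265],None,fx=10,fy=10,interpolation=cv2.INTER_CUBIC);b=cv2.convertScaleAbs(b,alpha=1.3)[:600];cv2.imwrite("pics/f7.png",b)
E
python3 go.py 542.7 67 125
```

```text
time_s: 23.25
position: [542.4, 67.3, 137.2]
orientation: [-2.587, 1.782, -0.0]
contact_force: [1.0, 1.0, -1.6]
width: 0.267
t 23.3 pos [543.07  67.   137.43] w 0.266 F [-0.0545  0.5693 -1.2169] M [ 0.014   0.0453 -0.0153]
tool shift m [-0.0001  0.0004  0.0124] ax [ 0.001  -0.0002 -1.    ]  x [ 0.3559 -0.9345  0.0005]
```

View pics/f7.png

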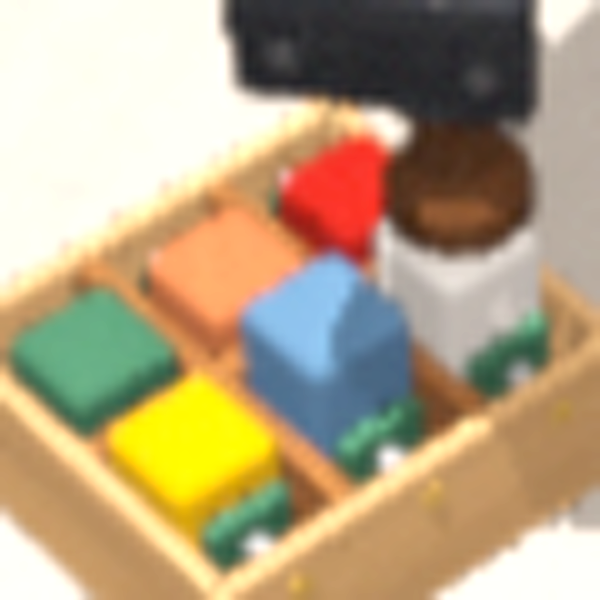

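```bash
python3 -m creep '[[[0,0,0],[0,0,0.003],0.0],[[0,0,0],[0,0,0.003],0.0],[[0,0,0],[0,0,0.003],0.0],[[0,0,0],[0,0,0.002],0.0],[[0,0,0],[0,0,0.001],0.0]]' | grep -E 'pos|force'; python3 -m creep '[[[0,0,0],[0,0,0.001],0.0],[[0,0,0],[0,0,0.001],0.0],[[0,0,0],[0,0,0.001],0.0]]' | grep -E 'pos|force'; python3 -m creep '[[[0,0,0],[0,0,0.001],0.0],[[0,0,0],[0,0,0.001],0.0],[[0,0,0],[0,0,0.001],0.0]]' | grep -E 'pos|force'
```

```text
position: [543.1, 66.9, 125.2]
contact_force: [0.1, 0.1, 3.1]
position: [543.1, 67.0, 122.4]
contact_force: [-0.1, -0.1, 2.7]
position: [543.1, 67.0, 119.2]
contact_force: [1.8, -0.9, 2.2]
```

```bash
python3 -m creep '[[[0,0,0],[0,0,0.001],0.0],[[0,0,0],[0,0,0.001],0.0],[[0,0,0],[0,0,0],0.0]]' | grep -E 'pos|force'
```

```text
position: [542.7, 67.1, 116.9]
contact_force: [2.7, -1.0, 1.4]
```

```bash
python3 -m creep '[[[0,0,0],[0,0,0.001],0.0],[[0,0,0],[0,0,0],0.0]]' | grep -E 'pos|force'
```

```text
position: [542.6, 67.1, 116.0]
contact_force: [0.8, -0.1, 2.1]
```

```bash
python3 -m creep '[[[0,0,0],[0,0,0.001],0.0],[[0,0,0],[0,0,0],0.0]]' | grep -E 'pos|force'
```

```text
position: [542.6, 67.1, 115.0]
contact_force: [1.3, -1.0, 2.2]
```

```bash
python3 -m creep '[[[0,0,0],[0,0,0.0008],0.0],[[0,0,0],[0,0,0],0.0]]' | grep -E 'pos|force'
```

```text
position: [542.7, 67.1, 114.5]
contact_force: [0.6, -0.4, 5.3]
```

```bash
python3 -m creep '[[[0,0,0],[0,0,0.0008],0.0],[[0,0,0],[0,0,0],0.0]]' | grep -E 'pos|force'
```

```text
position: [542.8, 67.1, 114.3]
contact_force: [-1.2, -1.0, 8.7]
```

```bash
python3 -m creep '[[[0,0,0],[0,0,0.0009],0.0],[[0,0,0],[0,0,0],0.0]]' | grep -E 'pos|force'
```

```text
position: [542.8, 67.1, 113.9]
contact_force: [-3.6, -1.0, 13.1]
```

```bash
python3 -m creep '[[[0,0,0],[0,0,-0.002],0.0],[[0,0,0],[0,0,-0.006],0.0],[[0,0,0],[0,0,-0.01],0.0],[[0,0,0],[0,0,-0.006],0.0],[[0,0,0],[-0.004,-0.003,-0.001],0.0],[[0,0,0],[-0.01,-0.008,0],0.0],[[0,0,0],[-0.0104,-0.0085,0],0.0],[[0,0,0],[-0.01,-0.008,0],0.0],[[0,0,0],[0,0,0],0.0],[[0,0,0],[0,0,0],0.0]]'
python3 - <<'E'
from h import *
c=read_camera("scene")
b=cv2.resize(c["color"][195:255,205:265],None,fx=10,fy=10,interpolation=cv2.INTER_CUBIC);b=cv2.convertScaleAbs(b,alpha=1.3)[:600];cv2.imwrite("pics/f8.png",b)
E
python3 go.py 556 109 125
```

```text
time_s: 26.13
position: [556.0, 110.3, 137.1]
orientation: [2.588, -1.78, -0.001]
contact_force: [-1.0, 0.6, -0.4]
width: 0.267
t 26.18 pos [555.82 109.69 137.09] w 0.267 F [-0.5358 -0.1018 -1.0343] M [-0.0105  0.0169 -0.0237]
tool shift m [0.0007 0.0001 0.0121] ax [-0.001  -0.0002 -1.    ]  x [ 0.3573 -0.934  -0.0001]
```

View pics/f8.png

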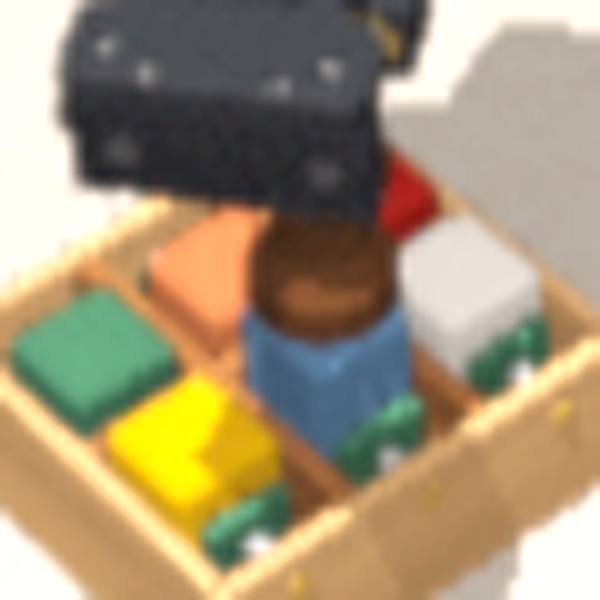

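```bash
python3 -m creep '[[[0,0,0],[0.0013,0.0001,0.003],0.0],[[0,0,0],[0,0,0.003],0.0],[[0,0,0],[0,0,0.002],0.0],[[0,0,0],[0,0,0.001],0.0],[[0,0,0],[0,0,0.001],0.0]]' | grep -E 'pos|force'; python3 -m creep '[[[0,0,0],[0,0,0.001],0.0],[[0,0,0],[0,0,0.001],0.0],[[0,0,0],[0,0,0.001],0.0]]' | grep -E 'pos|force'; python3 -m creep '[[[0,0,0],[0,0,0.001],0.0],[[0,0,0],[0,0,0.001],0.0],[[0,0,0],[0,0,0.001],0.0]]' | grep -E 'pos|force'
```

```text
position: [556.5, 107.5, 128.0]
contact_force: [-3.4, 0.6, 6.1]
position: [556.5, 107.7, 124.9]
contact_force: [-2.3, 0.6, 4.7]
position: [556.5, 107.8, 121.6]
contact_force: [-2.7, 1.0, 4.5]
```

```bash
python3 -m creep '[[[0,0,0],[0,0,0.001],0.0],[[0,0,0],[0,0,0.001],0.0],[[0,0,0],[0,0,0.001],0.0],[[0,0,0],[0,0,0],0.0]]' | grep -E 'pos|force'
```

```text
position: [556.5, 107.8, 118.3]
contact_force: [-1.4, 1.0, 3.1]
```

```bash
python3 -m creep '[[[0,0,0],[0,0,0.001],0.0],[[0,0,0],[0,0,0],0.0]]' | grep -E 'pos|force'
```

```text
position: [556.4, 107.8, 117.4]
contact_force: [-2.0, 0.9, 3.0]
```

```bash
python3 -m creep '[[[0,0,0],[0,0,0.001],0.0],[[0,0,0],[0,0,0],0.0]]' | grep -E 'pos|force'
```

```text
position: [556.5, 107.8, 116.5]
contact_force: [-2.1, 0.9, 3.7]
```

```bash
python3 -m creep '[[[0,0,0],[0,0,0.001],0.0],[[0,0,0],[0,0,0],0.0]]' | grep -E 'pos|force'
```

```text
position: [556.5, 107.8, 115.5]
contact_force: [-1.9, 0.3, 3.2]
```

```bash
python3 -m creep '[[[0,0,0],[0,0,0.001],0.0],[[0,0,0],[0,0,0],0.0]]' | grep -E 'pos|force'
```

```text
position: [556.5, 107.8, 114.6]
contact_force: [-2.3, 0.7, 6.0]
```

```bash
python3 -m creep '[[[0,0,0],[0,0,0.0008],0.0],[[0,0,0],[0,0,0],0.0]]' | grep -E 'pos|force'
```

```text
position: [556.6, 107.8, 114.4]
contact_force: [-4.2, 0.9, 8.5]
```

```bash
python3 -m creep '[[[0,0,0],[0,0,0.0006],0.0],[[0,0,0],[0,0,0],0.0]]' | grep -E 'pos|force'
```

```text
position: [556.6, 107.8, 114.2]
contact_force: [-5.8, 1.3, 11.8]
```

```bash
python3 -m creep '[[[0,0,0],[0,0,0.0005],0.0],[[0,0,0],[0,0,0],0.0]]' | grep -E 'pos|force'; python3 -m creep '[[[0,0,0],[0,0,-0.002],0.0],[[0,0,0],[0,0,-0.006],0.0],[[0,0,0],[0,0,-0.01],0.0],[[0,0,0],[0,0,-0.015],0.0],[[0,0,0],[0,0,-0.01],0.0],[[0,0,0],[0,0,-0.002],0.0],[[0,0,0],[0,0,0],0.0]]';python3 go.py 590.6 -275 160
```

```text
position: [556.7, 107.8, 114.1]
contact_force: [-6.8, 1.6, 14.6]
time_s: 29.18
position: [557.3, 107.7, 158.9]
orientation: [-2.586, 1.782, -0.003]
contact_force: [0.2, 0.4, -2.0]
width: 0.262
t 29.18 pos [557.29 107.68 158.86] w 0.262 F [ 0.1781  0.357  -1.9925] M [ 0.0159 -0.0108 -0.0241]
tool shift m [ 0.3695  0.105  -0.001 ] ax [ 0.0024 -0.0001 -1.    ]  x [ 0.3558 -0.9346  0.0009]
```

```bash
python3 -m creep '[[[0,0,0],[0.0103,0.0028,0],0.0],[[0,0,0],[0.0103,0.0028,0],0.0],[[0,0,0],[0.0205,0.0056,0],0.0],[[0,0,0],[0.0205,0.0056,0],0.0],[[0,0,0],[0.0205,0.0056,0],0.0],[[0,0,0],[0.0205,0.0056,0],0.0],[[0,0,0],[0.0205,0.0056,0],0.0],[[0,0,0],[0.0205,0.0056,0],0.0],[[0,0,0],[0.0205,0.0056,0],0.0],[[0,0,0],[0.0205,0.0056,0],0.0],[[0,0,0],[0.0205,0.0056,0],0.0],[[0,0,0],[0.0205,0.0056,0],0.0],[[0,0,0],[0.0205,0.0056,0],0.0],[[0,0,0],[0.0205,0.0056,0],0.0],[[0,0,0],[0.0205,0.0056,0],0.0],[[0,0,0],[0.0205,0.0056,0],0.0],[[0,0,0],[0.0205,0.0056,0],0.0],[[0,0,0],[0.0205,0.0056,0],0.0],[[0,0,0],[0.0103,0.0028,0],0.0],[[0,0,0],[0.0103,0.0028,0],0.0]]'; python3 -m creep '[[[0,0,0],[0,0,0],0.0],[[0,0,0],[0,0,0],0.0],[[0,0,0],[0,0,0],0.0],[[0,0,0],[0,0,0],0.0]]'; python3 go.py 595 -273 62;python3 - <<'E'
from h import *
c=read_camera("scene")
b=cv2.resize(c["color"][195:275,190:280],None,fx=7,fy=7,interpolation=cv2.INTER_CUBIC);cv2.imwrite("pics/f9.png",b)
b=cv2.resize(c["color"][75:195,250:370],None,fx=5,fy=5,interpolation=cv2.INTER_CUBIC);cv2.imwrite("pics/g9.png",b)
c=read_camera("top")
b=cv2.resize(c["color"][140:230,165:255],None,fx=6,fy=6,interpolation=cv2.INTER_CUBIC);cv2.imwrite("pics/h9.png",b)
E
```

```text
time_s: 30.85
position: [592.7, -274.8, 156.7]
orientation: [2.585, -1.785, -0.003]
contact_force: [-0.1, 1.1, -1.9]
width: 0.266
time_s: 31.18
position: [593.7, -272.0, 157.6]
orientation: [-2.587, 1.781, 0.001]
contact_force: [-0.2, -0.2, -1.8]
width: 0.263
t 31.18 pos [ 593.66 -271.96  157.62] w 0.263 F [-0.2194 -0.2381 -1.7867] M [-0.0207 -0.0203 -0.0096]
tool shift m [ 0.0015 -0.0009  0.0956] ax [-0.0003  0.0005 -1.    ]  x [ 0.3569 -0.9341 -0.0006]
```

View pics/f9.png

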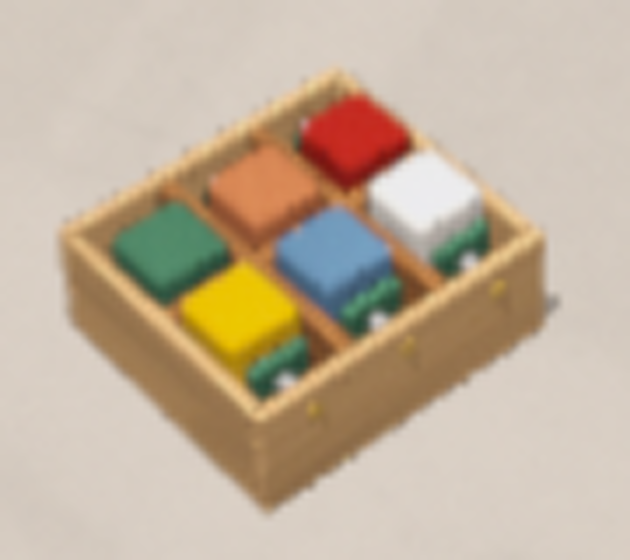

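View pics/g9.png

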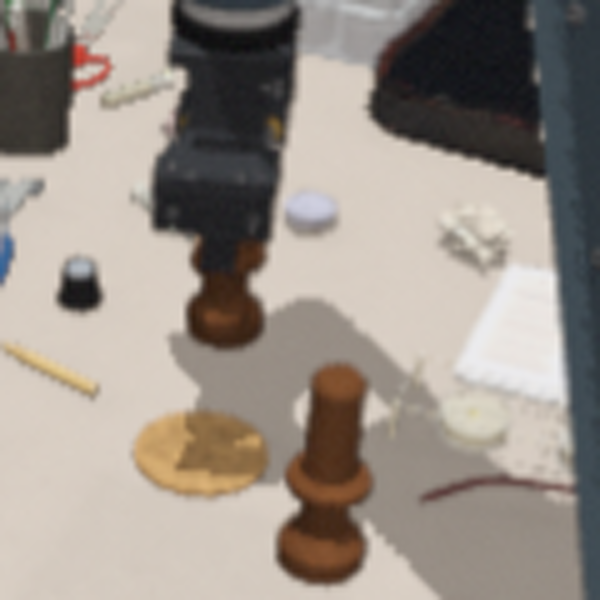

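View pics/h9.png

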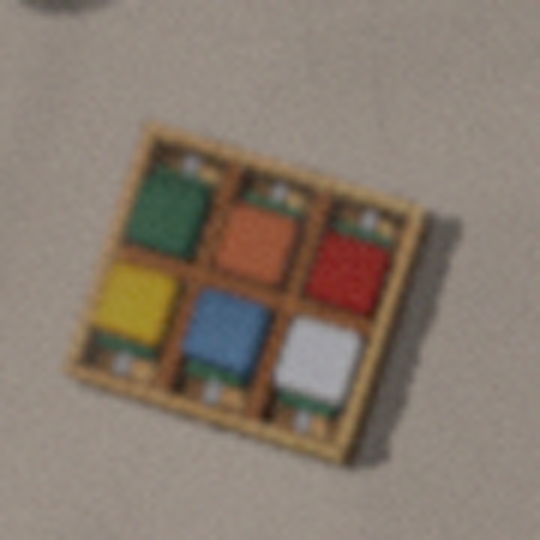

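```bash
python3 -m creep '[[[0,0,0],[0,0,0.01],0.0],[[0,0,0],[0,0,0.015],0.0],[[0,0,0],[0,0,0.015],0.0],[[0,0,0],[0,0,0.015],0.0],[[0,0,0],[0,0,0.015],0.0],[[0,0,0],[0,0,0.01],0.0],[[0,0,0],[0,0,0.008],0.0],[[0,0,0],[0,0,0.006],0.0],[[0,0,0],[0,0,0.002],0.0],[[0,0,0],[0,0,0],0.0],[[0,0,0],[0,0,0],0.0]]';python3 go.py 595 -273 54
```

```text
time_s: 32.2
position: [594.1, -273.4, 62.3]
orientation: [2.587, -1.783, 0.002]
contact_force: [0.2, -0.9, -1.6]
width: 0.262
t 32.2 pos [ 594.1  -273.43   62.34] w 0.262 F [ 0.225  -0.8826 -1.573 ] M [ 0.0141 -0.0112 -0.0168]
tool shift m [-0.0001 -0.001   0.0083] ax [ 0.0009 -0.0006 -1.    ]  x [ 0.3559 -0.9345  0.0009]
```

```bash
python3 -m creep '[[[0,0,0],[0,0,0.002],0.0],[[0,0,0],[0,0,0.002],0.0],[[0,0,0],[0,0,0.002],0.0],[[0,0,0],[0,0,0],0.0]]' | grep -E 'pos|force';python3 -m creep '[[[0,0,0],[0,0,0.001],0.0],[[0,0,0],[0,0,0],0.0]]' | grep -E 'pos|force'
```

```text
position: [593.5, -273.0, 55.4]
contact_force: [0.2, 0.4, -1.1]
position: [593.6, -273.1, 54.6]
contact_force: [0.3, -0.5, -0.8]
```

```bash
python3 -m creep '[[[0,0,0],[0,0,0.0007],0.0],[[0,0,0],[0,0,0],0.0]]' | grep -E 'pos|force'
```

```text
position: [593.8, -273.2, 54.5]
contact_force: [-2.5, 1.1, 2.3]
```

```bash
python3 -m creep '[[[0,0,0],[0,0,0.0005],0.0],[[0,0,0],[0,0,0],0.0]]' | grep -E 'pos|force'
```

```text
position: [593.8, -273.3, 54.5]
contact_force: [-3.2, 0.9, 5.8]
```

```bash
python3 -m creep '[[[0,0,0],[0,0,-0.0005],0.0],[[0,0,0],[0,0,0],0.3],[[0,0,0],[0,0,0],0.35],[[0,0,0],[0,0,0],0.45],[[0,0,0],[0,0,0],0.5],[[0,0,0],[0,0,0],0.5],[[0,0,0],[0,0,0],0.5]]'; python3 -m creep '[[[0,0,0],[0,0,-0.002],0.5],[[0,0,0],[0,0,-0.004],0.5],[[0,0,0],[0,0,-0.004],0.5],[[0,0,0],[0,0,0],0.5]]'
```

```text
time_s: 33.62
position: [593.7, -273.1, 54.0]
orientation: [-2.587, 1.783, 0.0]
contact_force: [-0.4, -0.7, 2.3]
width: 0.499
time_s: 33.95
position: [594.1, -273.4, 65.0]
orientation: [-2.587, 1.783, -0.002]
contact_force: [0.3, -0.8, 0.8]
width: 0.503
```

```bash
python3 -m creep '[[[0,0,0],[0,0,-0.01],0.5],[[0,0,0],[0,0,-0.015],0.5],[[0,0,0],[0,0,-0.02],0.5],[[0,0,0],[0,0,-0.02],0.5],[[0,0,0],[0,0,-0.02],0.5],[[0,0,0],[0,0,-0.02],0.5],[[0,0,0],[0,0,-0.02],0.5],[[0,0,0],[0,0,-0.02],0.5],[[0,0,0],[0,0,-0.02],0.5],[[0,0,0],[0,0,-0.01],0.5],[[0,0,0],[0,0,0],0.5],[[0,0,0],[0,0,0],0.5]]'
python3 - <<'E'
from h import *
c=read_camera("scene")
b=cv2.resize(c["color"][75:275,180:380],None,fx=3,fy=3,interpolation=cv2.INTER_CUBIC);cv2.imwrite("pics/e1.png",b)
c=read_camera("top");cv2.imwrite("pics/e2.png",c["color"])
E
```

```text
time_s: 34.95
position: [593.7, -273.2, 239.3]
orientation: [2.587, -1.783, 0.001]
contact_force: [-1.0, 0.2, -0.4]
width: 0.5
```

View pics/e1.png

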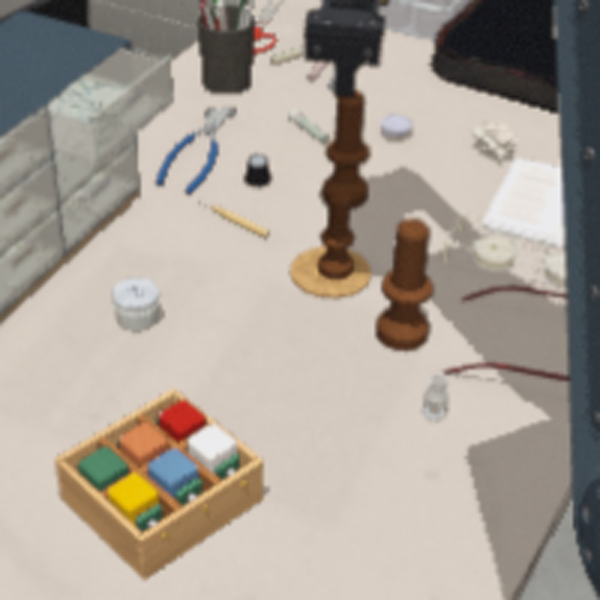

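View pics/e2.png

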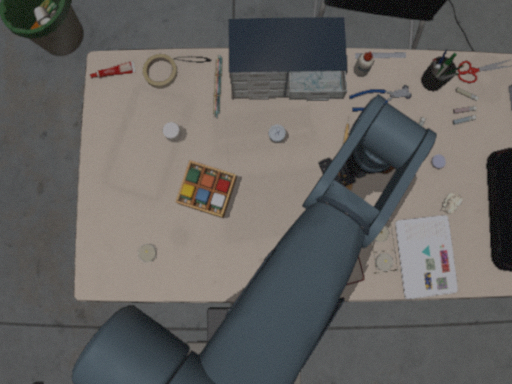

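Run:
```python
from rig import job_done
print(job_done())
```

```text
the job is handed in; nothing more can be done
None
```

All six blocks are pressed home, and the smallest tamper is back upright on its cork coaster and released. I handed the job in at about 35 s of the 72 s allowed.

- **Pressing:** I gripped the tamper with the fingertips seated on its collar and pressed the blocks in the order yellow, green, terracotta, red, white, blue. Each slid down at about 4–6 N (blue briefly near 8 N). The push then rose over the last fraction of a millimetre, and I stopped at readings of 11.5 to 14.6 N. Adding the tamper's own weight makes about 13 to 16 N, under the 25 N limit. The force only reads at the end of each move, so I did not see every moment in between.
- **Level check:** All six reached home at the same tool height, 113.5 to 114.1 mm, which puts the tops about 65 mm above the table. In the last pictures the tops form an even, level grid.
- **Other things on the table:** In the last scene picture the tamper stands upright with its whole foot on the coaster, a few millimetres off the coaster's centre. The bystanders look unmoved in both views, though the arm hides part of the top view, including the coaster.

**Disagreements:** The two cameras differed by 2 to 4 mm on where the bin was, so I centred the foot over each block by eye in the scene view. Contact came 1 to 5 mm higher than I had measured the tops, most on blue. That does not affect the result, since I found the bottom by feel.

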